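# Prove the shutter's gauge feet, then hold its flap at the balance point with the stylus

### The job

Take the stylus out of its stand by its handle and, with its ball tip, press the short gauge foot of the shutter stand and then the tall one. Then lower the same stylus between the two bars of the fork on the flap's free edge, swing the flap up to its balance point, where it would fall neither way (upright, its fork straight above the hinge), and finish there with the stylus still in your grip, holding the flap still between the bars. Do not let the flap topple over to the other side, do not touch the shutter stand or its flap with the gripper or arm, and leave the tin, ring gauge and V block alone.

Things in the scene. Friction and masses are not known exactly. Their poses are not given: they have to be found in the camera images.
- stylus: Loose probing stylus (about 80 g) standing upright in its stand. Origin at the very bottom of the ball tip, z along the stylus to the handle. White 6 mm ball tip and 6 mm round steel shaft up to z=72 mm, then a square aluminium handle 16 x 16 mm (sides along x and y) from z=72 to 120 mm with a 12 mm round button up to 124 mm.
- stylus_grip (a point): Point on the stylus axis in the middle of its square handle, 98 mm above the tip.
- stylus_tip (a point): The lowest point of the stylus's ball tip (the stylus's origin and axes).
- stand_top (a point): Centre of the top of the stylus stand, a fixed plain grey plastic block 50 x 50 x 85 mm; an upright 11 mm hole, 78 mm deep, opens here. At the start the shaft is in the hole and the handle's foot rests on the block, so the handle stands wholly above it; lift straight up by at least 75 mm to clear.
- shutter: Fixed shutter stand: dark steel base plate 140 x 180 x 12 mm with two 26 mm wide aluminium bearing posts at y=+-52 mm (tops 75 mm above the bench) and, hinged between them, the aluminium flap. Origin under the middle of the plate; x is level and points from the hinge to the side where the gauge feet stand (away from the side to which the flap leans at the start); y is along the hinge.
- hinge (a point): Middle of the flap's hinge axis, 62 mm above the bench, the axis lying along the shutter stand's y. Axes as shutter.
- fork (a point): Middle of the fork on the flap's free edge, 120 mm from the hinge axis: two parallel 5 mm round steel bars along y, at x=-11 and x=+11 mm (17 mm clear between them; from above about 12 mm while the flap leans at its start, enough for the upright stylus), between two cheeks at y=+-37 mm. z points along the flap away from the hinge, y along the hinge, x square to the flap.
- window (a point): Centre of the round glass window in the flap, 44 mm from the hinge axis (same axes as fork). The flap is a plate 80 mm wide, 6 mm thick, reaching 80 mm from the hinge; beyond its edge 40 mm are open up to the bars of the fork.
- flap (a joint): Flap angle. 0: leaning 0.70 rad out of upright to the shutter's -x side, on its stop, as at the start. 0.70: upright, its balance point (weight symmetrical about its plane). 1.40: fallen over to +x, on the other stop. The hinge is free: the flap (about 0.25 kg, centre of mass about 55 mm from the hinge) falls to a side when not held.
- foot_short: Short gauge foot, a 22 mm round steel post (28 mm at its foot) on the base plate, its fixed part 30 mm high; the two feet stand behind the hinge, near the plate's two corners on its +x side (x=48, y=+-62 mm), either foot at either corner. Origin at the centre of its underside, on the plate.
- short_top (a point): Centre of the flat top of the short foot's sprung plunger cap, 18 mm in diameter, 52 mm above the bench. It gives way up to 5 mm; it starts to sink at about 0.8 N and is fully down at 2.8 N.
- foot_tall: Tall gauge foot, like the short one but its fixed part is 55 mm high. Origin at the centre of its underside, on the plate.
- tall_top (a point): Centre of the flat top of the tall foot's sprung plunger cap, 18 mm in diameter, 77 mm above the bench. It gives way as the short one does.
- tin: Bystander: flat round tin, 48 mm across, 19 mm high. Origin at the centre of its underside.
- ring_gauge: Bystander: setting ring, 39 mm across, 14 mm high. Origin at the centre of its underside.
- v_block: Bystander: small steel V block 44 x 32 x 30 mm. Origin at the centre of its underside.

How it is judged:
By the outcome, as a careful person would: the job done as asked, in the order asked, and still so for the second after the job is handed in, while the arm keeps its last pose, push and grip.
It also fails if it takes over 58 s, if anything falls off the work surface, if the arm or the gripper's body presses on something with over 40 N, if the wrist force passes 120 N, or if a joint passes its speed limit or range.

### The arm

A 6-joint arm with a two-finger parallel gripper is mounted at the origin on a cart in front of the work surface, level with it; the furniture and walls round the work are solid. World frame = base frame: x ahead of the robot, y to its left, z up, the work surface at z = 0. Lengths are in m, angles in rad, forces in N, time in s.
With the tool pointing down it reaches from about 0.325 to 0.75 m from the base axis. Payload 7.6 kg.
Tool frame: the origin (TCP) lies at the very end of the fingers, on their centre line; the grasp point (between the pads) lies 19 mm behind it; x points along the fingers, y is the direction in which the jaws open and shut, and the axes are right-handed (so a half turn about x gives the same grasp; the last joint's range is limited). The gripper opens to 85 mm and grips with 20 to 120 N. Pads are 22 mm wide; open, the fingers measure 114 mm over their backs; the gripper's body (76 mm by 85 mm) begins 54 mm behind the grasp point. The pads swing forward as they close: fully open they stand 13 mm farther back than shut.
Start: joints at [-1.176, 0.052, 1.401, -0, 1.689, -0.07], TCP at [0.235, -0.469, 0.231] pointing down, gripper open.
Joint ranges: [-2.9, 2.9], [-0.91, 2.17], [0.12, 2.37], [-1.06, 4.2], [0.26, 2.73], [-2.93, 2.93]. Speed limits (rad/s): [2.57, 2.57, 3.01, 3.14, 3.14, 3.14].

### API

Orientations are given as a unit quaternion [w, x, y, z].
In Python, from bench import manip gives the robot as it stands. The module is installed in compiled form; this text tells all that it offers.
- The arm moves only by the tool arm_command, never from a script. Its argument "commands" is a list of rows, each an object of numbers: "tx", "ty", "tz": the shift along the tool's x, y, z in cm; "turn": the turn about the tool's x in rad; "fingers": the closure, from 0 (fully open) to 1 (shut). In form: [{"tx": .., "ty": .., "tz": .., "turn": .., "fingers": ..}, ...]. A call has 1 to 10 rows; each row shifts and turns the commanded pose from where the row before left it, along the tool's axes as they then stand; what a row does not reach is not made up. A row lasts 1/8 s, in which the tool goes at most 62.5 mm and 10.7 degrees, less where a joint would pass 70% of its speed; a pose out of reach is approached as far as the arm can. A call with a gripper value outside its range is refused whole. The fingers move at their own pace and stop on an object; the grip force is fixed at half the most. Time passes only in rows, so rows that do not move let the fingers close. It gives the time, the measured TCP pose, the force and the opening at its end, in the units of the state.
- manip.state(): the state, without advancing time (a new reading comes with each control period).
- manip.camera(name): name is "scene" or "top"; returns (picture, depth): 420x560x3 uint8, red, green, blue; 420x560 float32, m along the optical axis (not along the pixel's ray), 0 where there is no reading.
- manip.camera_params(name): a dict with "vertical_fov" (degrees; the focal length in pixels is half the picture's height over the tangent of half this angle, whatever the lens; pixels are square), "cx", "cy" (the principal point, pixels), "T" (4x4, takes a point from camera to world coordinates). Camera axes: x right, y down, z forward; pixel columns grow to the right and rows downward; lengths in m; the calibration is good to about 2 mm. A picture is of the moment at which its call begins. camera_params takes no time and is no camera call.
- manip.finish_job(): hands the job in, once; it reports no verdict.
The state is a dict: "time": time; "joint_pos": joint angles; "joint_velocities": joint speeds; "joint_torque": joint torques, N m; "tcp_pos": TCP position; "orientation": TCP orientation; "ft_force": force on the tool from outside, world axes, zero at the start; "ft_torque": the same for the moment, N m; "gripper_width": finger opening in m.
Only numpy, scipy, OpenCV 4.12 (cv2) and the standard library are available. Lean on these libraries where they do the work, as an engineer would, in place of code of your own. Each camera call takes 0.05 s, during which the arm holds its last target.

## Working session

There is one attempt and no reset: what is moved stays moved. The work goes in short steps, Python scripts to look and compute and a tool call to move; the robot and the scene stay as the last step left them, time stands still between calls to the robot, and variables do not carry over. Pictures are saved under pics/ and viewed, and the job is handed in when it is done.

Besides the shell and the picture viewer there is one more tool, called after "Call:" as name(argument=value, ...) on one line, values as JSON. arm_command: Moves the arm, as the interface text tells. Its arguments: {"type":"object","properties":{"commands":{"type":"array"}},"required":["commands"]}

```bash
mkdir -p pics
cat > h.py <<'E'
import numpy as np, cv2
from bench import manip
def snap(n,tag):
    p,d=manip.camera(n); cv2.imwrite(f'pics/{tag}.png',p[:,:,::-1]); np.save(f'pics/{tag}.npy',d); return p,d
def ray(n,u,v):
    c=manip.camera_params(n); f=210/np.tan(np.radians(c['vertical_fov'])/2); T=np.array(c['T'])
    return T[:3,3],T[:3,:3]@np.array([(u-c['cx'])/f,(v-c['cy'])/f,1])
def px(n,u,v,d): o,r=ray(n,u,v); return o+r*d
def atz(n,u,v,z): o,r=ray(n,u,v); return o+r*(z-o[2])/r[2]
def proj(n,P):
    c=manip.camera_params(n); f=210/np.tan(np.radians(c['vertical_fov'])/2); T=np.array(c['T'])
    q=T[:3,:3].T@(np.array(P)-T[:3,3]); return np.array([q[0]/q[2]*f+c['cx'],q[1]/q[2]*f+c['cy'],q[2]])
E
python3 - <<'E'
from h import *
for n in('scene','top'):
    snap(n,n+'0'); c=manip.camera_params(n); print(c)
s=manip.state(); print(s)
E
```

```text
{'vertical_fov': 44.88869509061711, 'cx': 278.39848263601107, 'cy': 208.24360008856476, 'T': array([[-0.63944662, -0.3960119 ,  0.65900121, -0.15174092],
       [-0.76854176,  0.30554912, -0.56212391,  0.55843576],
       [ 0.02125052, -0.86591819, -0.49973404,  0.65794799],
       [ 0.        ,  0.        ,  0.        ,  1.        ]])}
{'vertical_fov': 48.69684199818886, 'cx': 281.16000184389014, 'cy': 210.82656595086587, 'T': array([[-3.03870235e-03, -9.77594181e-01,  2.10476565e-01,
         3.24236954e-01],
       [-9.99995230e-01,  2.85407331e-03, -1.18095048e-03,
        -2.26231049e-02],
       [ 5.53774774e-04, -2.10479150e-01, -9.77598190e-01,
         1.07864224e+00],
       [ 0.00000000e+00,  0.00000000e+00,  0.00000000e+00,
         1.00000000e+00]])}
{'time': 0.1, 'joint_pos': array([-1.17630207e+00,  5.27883389e-02,  1.40158116e+00,  2.35834921e-05,
        1.68859317e+00, -7.03364117e-02]), 'joint_velocities': array([ 0.00066843, -0.00302373, -0.00337518,  0.00102694, -0.00090492,
        0.00101503]), 'joint_torque': array([ 7.11730481e-04, -3.82582033e+01, -3.60984814e+01, -1.16498004e-04,
        4.78868300e-03, -1.54544801e-05]), 'tcp_pos': array([ 0.23525473, -0.46905831,  0.23057025]), 'orientation': array([-0.16238845, -0.68802436, -0.16334717,  0.68816435]), 'ft_force': array([ 0.07034546, -0.23476909, -0.1281057 ]), 'ft_torque': array([-0.00789342,  0.00492986,  0.0328406 ]), 'gripper_width': 0.08584346295847066}
```

View pics/scene0.png

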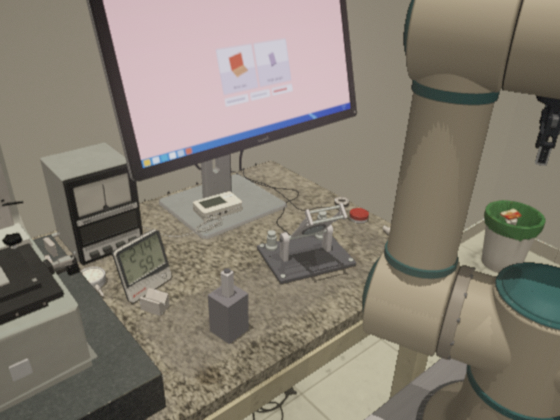

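View pics/top0.png

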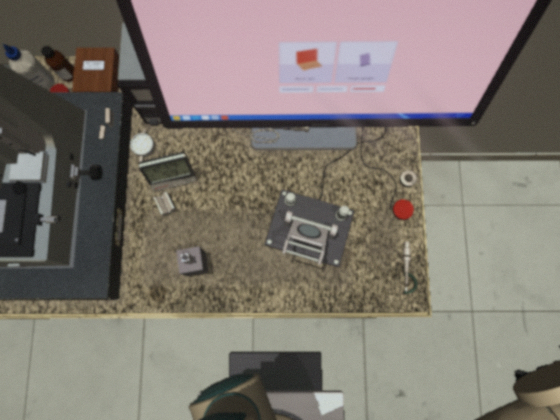

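The top view shows the stylus stand at about (188,261) and the shutter at about (310,232). Its feet are near (290,198) and (344,211), and the fork is near (305,255). I'll enlarge these areas next.

Run:
```python
import cv2,numpy as np
a=cv2.imread('pics/top0.png');b=cv2.imread('pics/scene0.png')
cv2.imwrite('pics/c1.png',cv2.resize(a[180:280,255:365],None,fx=6,fy=6,interpolation=cv2.INTER_CUBIC))
cv2.imwrite('pics/c2.png',cv2.resize(a[230:290,160:220],None,fx=8,fy=8,interpolation=cv2.INTER_CUBIC))
cv2.imwrite('pics/c3.png',cv2.resize(b[190:350,200:370],None,fx=4,fy=3.7,interpolation=cv2.INTER_CUBIC))
```

```text
(no output)
```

View pics/c1.png

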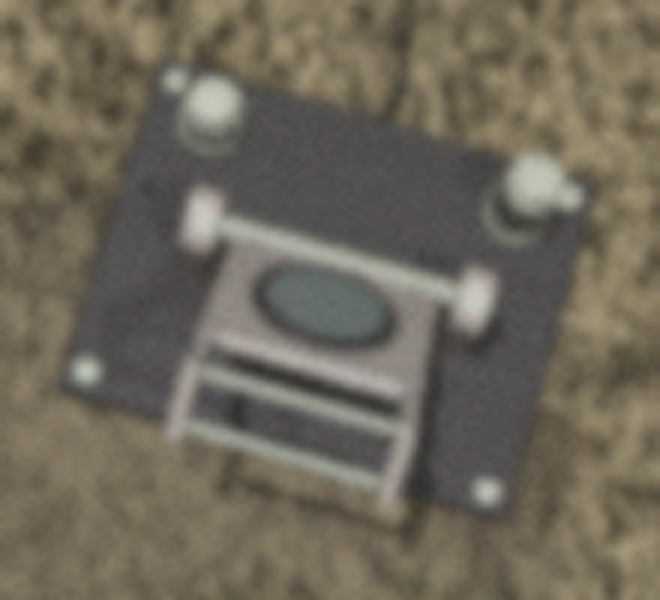

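View pics/c2.png

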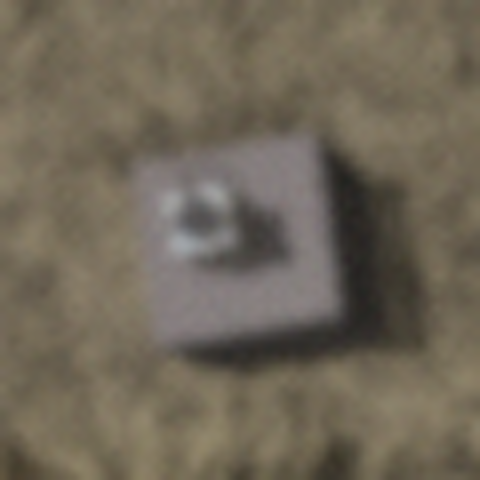

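View pics/c3.png

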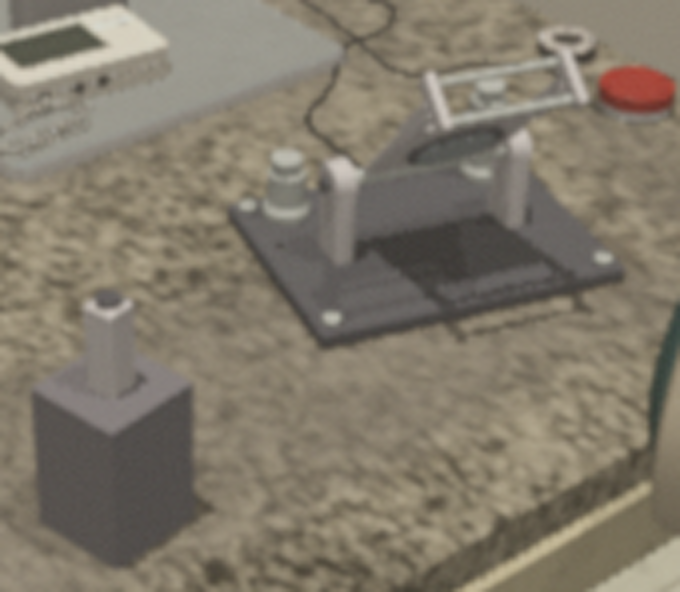

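Run:
```python
from h import *
d=np.load('pics/top0.npy'); ds=np.load('pics/scene0.npy')
def c1(x,y): return 255+(x+.5)/6-.5,180+(y+.5)/6-.5
def c2(x,y): return 160+(x+.5)/8-.5,230+(y+.5)/8-.5
def show(l,u,v):
    print(l,np.round([u,v],1),'P',np.round(px('top',u,v,d[int(round(v)),int(round(u))]),4))
L=c1(215,102);R=c1(537,184)
show('L',*L);show('R',*R)
show('btn',*c2(202,218))
print('stylus at z.137',atz('top',*c2(202,218),.137), 'handle corners z.133')
for c in[(163,185),(208,178),(240,205),(238,248),(178,258)]: print(atz('top',*c2(*c),.133).round(4))
print('stand corners')
for c in[(133,160),(318,133),(342,318),(160,345)]: print(atz('top',*c2(*c),.085).round(4))
print('plate')
cs=[]
for c in[(163,65),(592,183),(505,520),(62,388)]:
    p=atz('top',*c1(*c),.012);cs.append(p);print(p.round(4))
cs=np.array(cs);print('sides',[np.linalg.norm(cs[i]-cs[i-3]).round(4) for i in range(4)],cs.mean(0))
y=(cs[0]+cs[3]-cs[1]-cs[2]);print('yaw of y via edges', np.degrees(np.arctan2(y[1],y[0])))
x=(cs[0]+cs[1]-cs[3]-cs[2]);print('x dir deg', np.degrees(np.arctan2(x[1],x[0])))
for z in(.052,.077): print(z,'L',atz('top',*L,z).round(4),'R',atz('top',*R,z).round(4))
# bars
for n,c in dict(u1=(205,372),u2=(395,428),l1=(190,428),l2=(378,482)).items(): show(n,*c1(*c))
# scene: caps, button
def c3(x,y): return 200+(x+.5)/4-.5,190+(y+.5)/3.7-.5
for n,c in dict(capL=(287,158),capR=(490,92),btn=(107,299)).items():
    u,v=c3(*c); print(n,u,v,px('scene',u,v,ds[int(round(v)),int(round(u))]).round(4))
print('scene stylus z.137',atz('scene',*c3(107,299),.137))
```

```text
L [290.4 196.6] P [ 0.5784 -0.0451  0.052 ]
R [344.1 210.2] P [ 0.5411 -0.163   0.0754]
btn [184.8 256.8] P [0.4316 0.1717 0.1402]
stylus at z.137 [0.43195599 0.17231451 0.137     ] handle corners z.133
[0.4409 0.1835 0.133 ]
[0.4427 0.172  0.133 ]
[0.4357 0.1636 0.133 ]
[0.4247 0.1637 0.133 ]
[0.4222 0.1788 0.133 ]
stand corners
[0.4536 0.2023 0.085 ]
[0.4607 0.1528 0.085 ]
[0.4111 0.1447 0.085 ]
[0.4041 0.1929 0.085 ]
plate
[ 0.6034 -0.0255  0.012 ]
[ 0.5552 -0.1935  0.012 ]
[ 0.4235 -0.1555  0.012 ]
[0.4748 0.0139 0.012 ]
sides [np.float64(0.1748), np.float64(0.137), np.float64(0.1771), np.float64(0.1345)] [ 0.51424681 -0.0901379   0.012     ]
yaw of y via edges 73.56388828349804
x dir deg -16.55324876881504
0.052 L [ 0.5784 -0.0451  0.052 ] R [ 0.5462 -0.1663  0.052 ]
0.077 L [ 0.5722 -0.0445  0.077 ] R [ 0.5408 -0.1628  0.077 ]
u1 [288.8 241.6] P [ 0.4591 -0.0387  0.1605]
u2 [320.4 250.9] P [ 0.4398 -0.1012  0.164 ]
l1 [286.2 250.9] P [ 0.4416 -0.0337  0.1507]
l2 [317.6 259.9] P [ 0.4233 -0.0963  0.1511]
capL 271.375 232.33783783783784 [ 0.5771 -0.0446  0.0504]
capR 322.125 214.5 [ 0.534  -0.1563  0.0758]
btn 226.375 270.44594594594594 [0.4285 0.1755 0.1361]
scene stylus z.137 [0.42759291 0.17612371 0.137     ]
```

```bash
cat >> h.py <<'E'
from scipy.spatial.transform import Rotation as Rn
def axes(s=None):
    s=s or manip.state(); w,x,y,z=s['orientation']; return Rn.from_quat([x,y,z,w]).as_matrix()
def plan(target,jaw=None):
    """world TCP target, jaw angle deg of tool y (mod 180): total tool-frame deltas, shift before turning"""
    s=manip.state();R=axes(s);d=R.T@(np.array(target)-s['tcp_pos'])*100
    print('t',s['time'],'tcp',s['tcp_pos'].round(4),'tilt',R[:,0].round(4),'shift cm',d.round(2),'|mm|',round(np.linalg.norm(d)*10,1))
    if jaw is not None:
        a=np.arctan2(R[1,1],R[0,1]); e=(a-np.radians(jaw)+np.pi/2)%np.pi-np.pi/2
        print('jaw now',np.degrees(a),'turn about x',e,'(x down: +turn lowers world yaw)')
    print('F',s['ft_force'].round(2),'w',s['gripper_width'],'j',s['joint_pos'].round(2))
E
python3 - <<'E'
from h import *
plan([.432,.172,.25],8)
print(axes().round(3))
d=np.load('pics/top0.npy')
# monitor & arm obstacle points
for u,v in[(200,118),(330,112),(450,112),(300,138),(165,165),(300,60)]: print((u,v),px('top',u,v,d[v,u]).round(3))
a=cv2.imread('pics/top0.png');b=cv2.imread('pics/scene0.png')
def draw(img,n,lo,hi,sc,C,yaw):
    x0,y0=lo; im=cv2.resize(img[y0:hi[1],x0:hi[0]],None,fx=sc,fy=sc,interpolation=cv2.INTER_CUBIC)
    for z,h,col in((.085,.025,(0,255,0)),(.085,.008,(255,0,0)),(.133,.008,(0,0,255))):
        pts=[]
        yy=np.radians(8.2 if h>.02 else yaw)
        for sx,sy in((1,1),(1,-1),(-1,-1),(-1,1)):
            p=[C[0]+h*(sx*np.cos(yy)-sy*np.sin(yy)),C[1]+h*(sx*np.sin(yy)+sy*np.cos(yy)),z]
            q=proj(n,p)[:2]; pts.append(((q-[x0,y0]+.5)*sc-.5))
        cv2.polylines(im,[np.int32(np.round(pts))],True,col,1)
    return im
C=(.432,.173)
A=draw(a,'top',(165,235),(210,280),13,C,8.2); B=draw(b,'scene',(205,260),(255,345),7,C,8.2)
cv2.imwrite('pics/o1.png',A);cv2.imwrite('pics/o2.png',B)
E
```

```text
t 0.1 tcp [ 0.2353 -0.4691  0.2306] tilt [-5.0e-04  1.3e-03 -1.0e+00] shift cm [ -1.87 -48.49 -46.32] |mm| 670.9
jaw now -63.36700215662169 turn about x -1.2455891649109423 (x down: +turn lowers world yaw)
F [ 0.07 -0.23 -0.13] w 0.08584346295847066 j [-1.18  0.05  1.4   0.    1.69 -0.07]
[[-0.001  0.448 -0.894]
 [ 0.001 -0.894 -0.448]
 [-1.    -0.001 -0.   ]]
(200, 118) [0.687 0.132 0.243]
(330, 112) [ 0.693 -0.117  0.257]
(450, 112) [ 0.695 -0.347  0.251]
(300, 138) [ 0.735 -0.07   0.013]
(165, 165) [0.641 0.233 0.094]
(300, 60) [ 0.728 -0.055  0.384]
```

View pics/o1.png

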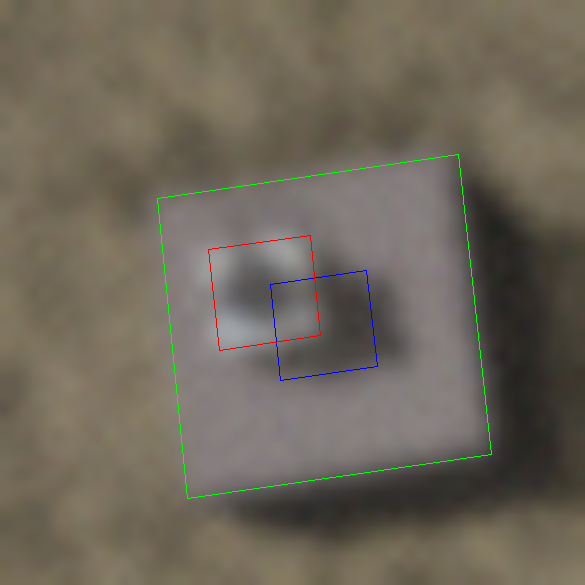

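View pics/o2.png

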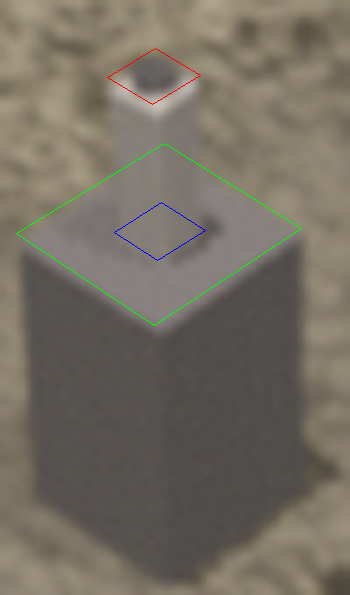

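The stylus axis is at (0.432, 0.173) with yaw about 8°, and both views agree. The short foot is at (0.578, -0.045) and the tall one at (0.541, -0.163). The shutter origin is about (0.514, -0.090) with its x axis at about -17°. The spacing between the feet and the plate centre both fit the given sizes.

Call:
arm_command(commands=[{"tx":-0.3,"ty":0,"tz":0,"turn":-0.178,"fingers":0},{"tx":-0.3,"ty":0,"tz":0,"turn":-0.178,"fingers":0},{"tx":-0.3,"ty":0,"tz":0,"turn":-0.178,"fingers":0},{"tx":-0.3,"ty":0,"tz":0,"turn":-0.178,"fingers":0},{"tx":-0.3,"ty":0,"tz":0,"turn":-0.178,"fingers":0},{"tx":-0.3,"ty":0,"tz":0,"turn":-0.178,"fingers":0},{"tx":0,"ty":0,"tz":0,"turn":-0.178,"fingers":0},{"tx":0,"ty":0,"tz":0,"turn":0,"fingers":0}])

```text
time: 1.1
tcp_pos: [0.2353, -0.4692, 0.2489]
orientation: [0.533, 0.464, 0.534, -0.464]
ft_force: [0.2, -0.0, -0.2]
gripper_width: 0.0853
```

```bash
python3 -c "
from h import *
plan([.432,.1735,.25],8.2)"
```

```text
t 1.1 tcp [ 0.2353 -0.4692  0.2489] tilt [-3.e-04  6.e-04 -1.e+00] shift cm [ -0.08  28.35 -60.94] |mm| 672.1
jaw now 7.928853846871932 turn about x -0.004732393126201551 (x down: +turn lowers world yaw)
F [ 0.17 -0.02 -0.23] w 0.08531957226181791 j [-1.18  0.05  1.37 -0.    1.72 -1.31]
```

Call:
arm_command(commands=[{"tx":0,"ty":2.3,"tz":-5,"turn":0,"fingers":0},{"tx":0,"ty":2.3,"tz":-5,"turn":0,"fingers":0},{"tx":0,"ty":2.3,"tz":-5,"turn":0,"fingers":0},{"tx":0,"ty":2.3,"tz":-5,"turn":0,"fingers":0},{"tx":0,"ty":2.3,"tz":-5,"turn":0,"fingers":0},{"tx":0,"ty":2.3,"tz":-5,"turn":0,"fingers":0},{"tx":0,"ty":2.3,"tz":-5,"turn":0,"fingers":0},{"tx":0,"ty":2.3,"tz":-5,"turn":0,"fingers":0},{"tx":0,"ty":2.3,"tz":-5,"turn":0,"fingers":0},{"tx":0,"ty":2.3,"tz":-5,"turn":0,"fingers":0}])

```text
time: 2.35
tcp_pos: [0.3934, 0.0598, 0.2493]
orientation: [0.533, 0.465, 0.533, -0.465]
ft_force: [0.0, -0.5, 0.4]
gripper_width: 0.0855
```

Call:
arm_command(commands=[{"tx":0,"ty":2.3,"tz":-5,"turn":0,"fingers":0},{"tx":0,"ty":2.3,"tz":-5,"turn":0,"fingers":0},{"tx":0,"ty":0.75,"tz":-0.9,"turn":0,"fingers":0},{"tx":0,"ty":0,"tz":0,"turn":0,"fingers":0}])

```text
time: 2.85
tcp_pos: [0.431, 0.1733, 0.2488]
orientation: [0.533, 0.464, 0.534, -0.465]
ft_force: [0.3, 0.1, 0.8]
gripper_width: 0.0852
```

```bash
python3 -c "
from h import *
snap('scene','s1')
plan([.432,.1735,.095],8.2)"
```

```text
t 2.9 tcp [0.431  0.1727 0.2491] tilt [-6.e-04 -6.e-04 -1.e+00] shift cm [15.4   0.12 -0.08] |mm| 154.1
jaw now 7.90574358069747 turn about x -0.0051357433619581006 (x down: +turn lowers world yaw)
F [-0.21  0.62  0.01] w 0.08548642475854641 j [ 0.3  -0.12  1.54 -0.    1.73  0.16]
```

View pics/s1.png

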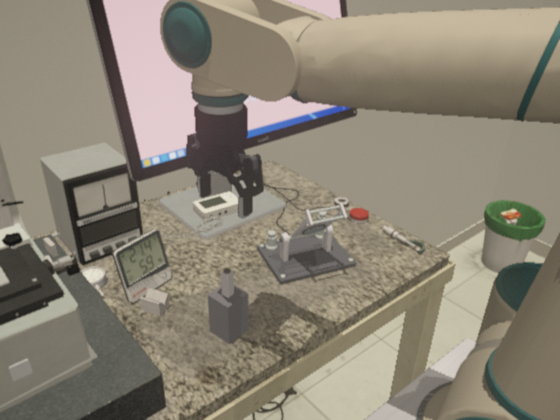

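The scene view shows the open fingers near (205–245, 205), straight above the stylus at (228,275). I'm descending now.

Call:
arm_command(commands=[{"tx":3,"ty":0.1,"tz":-0.1,"turn":0,"fingers":0},{"tx":3,"ty":0,"tz":0,"turn":0,"fingers":0},{"tx":3,"ty":0,"tz":0,"turn":0,"fingers":0},{"tx":3,"ty":0,"tz":0,"turn":0,"fingers":0},{"tx":2,"ty":0,"tz":0,"turn":0,"fingers":0},{"tx":1.4,"ty":0,"tz":0,"turn":0,"fingers":0},{"tx":0,"ty":0,"tz":0,"turn":0,"fingers":0}])

```text
time: 3.78
tcp_pos: [0.4316, 0.1735, 0.0948]
orientation: [0.533, 0.464, 0.534, -0.465]
ft_force: [-0.5, 0.5, 0.8]
gripper_width: 0.0852
```

```bash
python3 -c "
from h import *
p,d=snap('scene','s2');q,d=snap('top','t2')
cv2.imwrite('pics/s2c.png',np.hstack([cv2.resize(p[210:360,170:290],(480,600)),cv2.resize(q[225:300,155:195],(320,600))])[:,:,::-1])
plan([.432,.1735,.095],8.2)"
```

```text
t 3.875 tcp [0.4325 0.1742 0.0962] tilt [ 1.4e-03  3.0e-04 -1.0e+00] shift cm [ 0.12 -0.05  0.06] |mm| 1.4
jaw now 7.969050464973321 turn about x -0.004030829792165402 (x down: +turn lowers world yaw)
F [-0.04  0.16  0.92] w 0.0854551701934871 j [ 0.3  -0.03  1.75 -0.    1.41  0.16]
```

View pics/s2c.png

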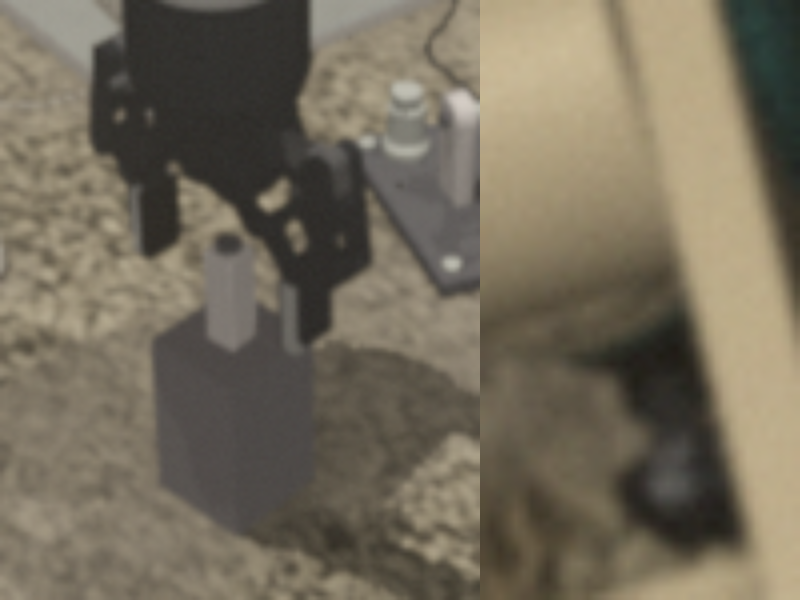

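The handle at crop (230,290) stands between the two fingers, whose ends are at (150,250) and (305,345). I'll close on it and then lift a little.

Call:
arm_command(commands=[{"tx":0,"ty":0,"tz":0,"turn":0,"fingers":1},{"tx":0,"ty":0,"tz":0,"turn":0,"fingers":1},{"tx":0,"ty":0,"tz":0,"turn":0,"fingers":1},{"tx":0,"ty":0,"tz":0,"turn":0,"fingers":1},{"tx":0,"ty":0,"tz":0,"turn":0,"fingers":1},{"tx":0,"ty":0,"tz":0,"turn":0,"fingers":1},{"tx":0,"ty":0,"tz":0,"turn":0,"fingers":1},{"tx":0,"ty":0,"tz":0,"turn":0,"fingers":1}])

```text
time: 4.88
tcp_pos: [0.4321, 0.1745, 0.0955]
orientation: [0.534, 0.464, 0.534, -0.464]
ft_force: [0.3, -0.5, 2.8]
gripper_width: 0.0156
```

```bash
python3 -c "
from h import *
p,d=snap('scene','s3')
cv2.imwrite('pics/s3c.png',cv2.resize(p[210:360,170:290],(480,600))[:,:,::-1])
plan([.432,.1735,.095],8.2)"
```

```text
t 4.925 tcp [0.4321 0.1745 0.0955] tilt [ 4.e-04  1.e-04 -1.e+00] shift cm [ 0.05 -0.02  0.1 ] |mm| 1.1
jaw now 8.024474856240014 turn about x -0.003063491678648056 (x down: +turn lowers world yaw)
F [-0.57  0.03  2.52] w 0.015311241096224837 j [ 0.3  -0.02  1.75 -0.    1.41  0.16]
```

View pics/s3c.png

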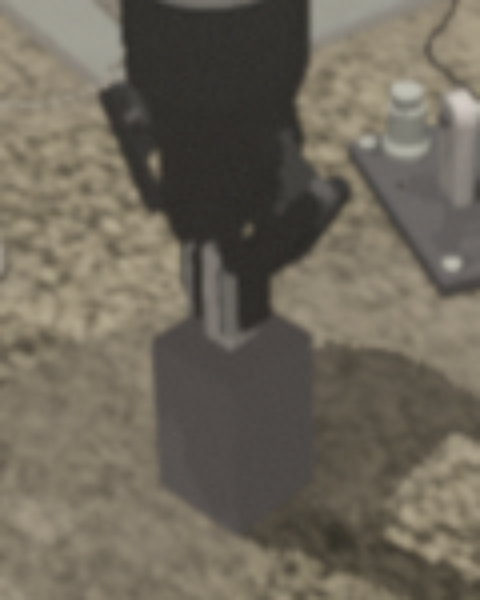

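The width reads 15.4 mm, so the square handle is held flat between the pads. Now I'll lift it straight up.

Call:
arm_command(commands=[{"tx":-1,"ty":0,"tz":0,"turn":0,"fingers":1},{"tx":-2,"ty":0,"tz":0,"turn":0,"fingers":1},{"tx":-2,"ty":0,"tz":0,"turn":0,"fingers":1},{"tx":-2,"ty":0,"tz":0,"turn":0,"fingers":1},{"tx":-2,"ty":0,"tz":0,"turn":0,"fingers":1},{"tx":-2,"ty":0,"tz":0,"turn":0,"fingers":1},{"tx":-1,"ty":0,"tz":0,"turn":0,"fingers":1},{"tx":0,"ty":0,"tz":0,"turn":0,"fingers":1},{"tx":0,"ty":0,"tz":0,"turn":0,"fingers":1}])

```text
time: 6.05
tcp_pos: [0.4316, 0.1743, 0.2143]
orientation: [0.533, 0.463, 0.534, -0.464]
ft_force: [0.5, 0.6, -1.5]
gripper_width: 0.0151
```

```bash
python3 -c "
from h import *
p,d=snap('scene','s4')
plan([.578,-.045,.215],8.2)
s=manip.state()['tcp_pos']
print('tip exp px',proj('scene',s-[0,0,.082]))
cv2.imwrite('pics/s4c.png',cv2.resize(p[160:310,170:290],(640,800)[:2])[:600,:,::-1])"
```

```text
t 6.1 tcp [0.4316 0.1743 0.2142] tilt [-1.7e-03 -6.0e-04 -1.0e+00] shift cm [-0.09 11.44 23.76] |mm| 263.7
jaw now 8.021420496208599 turn about x -0.0031168003177377557 (x down: +turn lowers world yaw)
F [-0.14  0.26 -0.98] w 0.015839543436338515 j [ 0.3  -0.11  1.59 -0.    1.66  0.16]
tip exp px [226.00261465 271.17480986   0.86305485]
```

View pics/s4c.png

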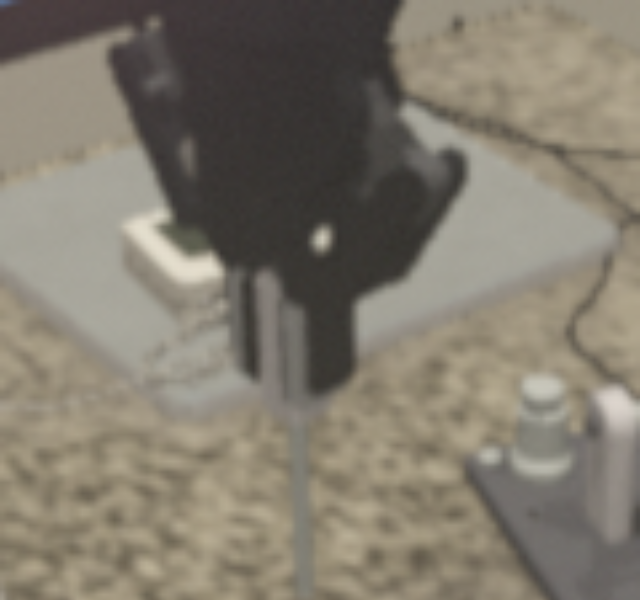

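Lifted: the shaft hangs straight below the fingers at crop (303,500). Next I'll move over the short foot.

Call:
arm_command(commands=[{"tx":0,"ty":1,"tz":2.5,"turn":0,"fingers":1},{"tx":0,"ty":2,"tz":4,"turn":0,"fingers":1},{"tx":0,"ty":2,"tz":4,"turn":0,"fingers":1},{"tx":0,"ty":2,"tz":4,"turn":0,"fingers":1},{"tx":0,"ty":2,"tz":4,"turn":0,"fingers":1},{"tx":0,"ty":1.5,"tz":3.3,"turn":0,"fingers":1},{"tx":0,"ty":0.9,"tz":2,"turn":0,"fingers":1},{"tx":0,"ty":0,"tz":0,"turn":0,"fingers":1},{"tx":0,"ty":0,"tz":0,"turn":0,"fingers":1}])

```text
time: 7.22
tcp_pos: [0.5776, -0.0447, 0.2147]
orientation: [0.533, 0.464, 0.534, -0.464]
ft_force: [-0.4, 0.3, -1.9]
gripper_width: 0.0154
```

```bash
python3 -c "
from h import *
p,d=snap('scene','s5');q,e=snap('top','t5')
plan([.578,-.045,.160],8.2)
s=manip.state()['tcp_pos']
print('tip exp px',proj('scene',s-[0,0,.082]),proj('top',s-[0,0,.082]))
cv2.imwrite('pics/s5c.png',cv2.resize(p[150:290,190:330],(600,600))[:,:,::-1])"
```

```text
t 7.325 tcp [ 0.5777 -0.0445  0.2152] tilt [-2.e-04  1.e-04 -1.e+00] shift cm [5.52 0.02 0.06] |mm| 55.2
jaw now 8.079532692880177 turn about x -0.002102551150252152 (x down: +turn lowers world yaw)
F [ 0.35 -0.27  0.02] w 0.015316234260489956 j [-0.14  0.21  1.26  0.    1.67 -0.28]
tip exp px [271.71123406 199.4450203    1.08182012] [290.91409435 187.63719573   0.97760002]
```

View pics/s5c.png

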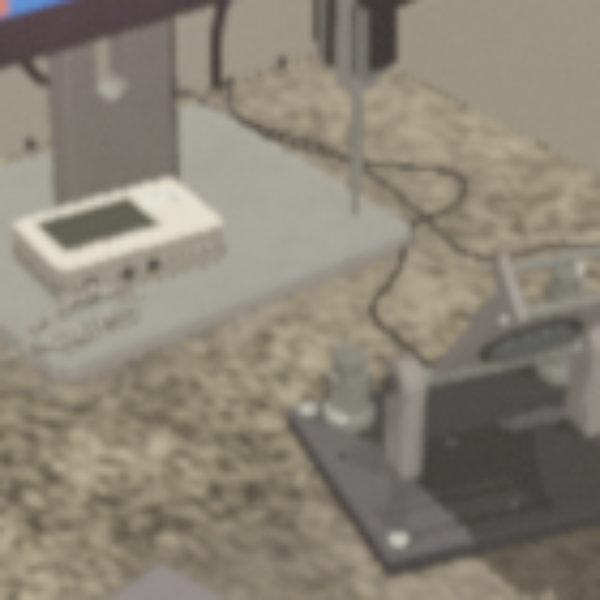

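View pics/t5.png

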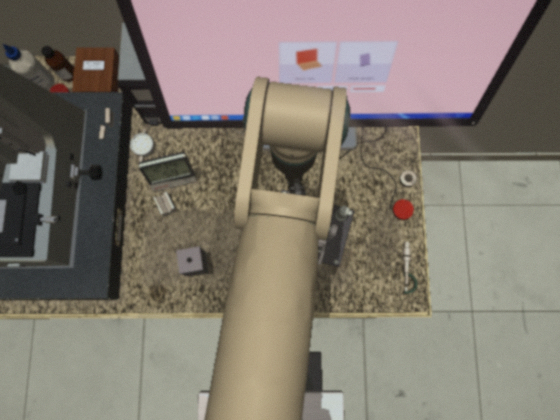

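```bash
python3 -c "
from h import *
d=np.load('pics/s5.npy')
print('tip',atz('scene',273.0,199.5,.1347-.0),'cap',atz('scene',271.6,231.8,.052))
for u in range(270,277): print(u,[round(float(d[v,u]),3) for v in (185,190,195,198)])
print(proj('scene',[.578,-.045,.052]))
"
```

```text
tip [ 0.5738042  -0.04479996  0.1347    ] cap [ 0.57655547 -0.04476025  0.052     ]
270 [1.434, 1.402, 1.352, 1.346]
271 [1.434, 1.404, 1.36, 1.337]
272 [1.061, 1.07, 1.073, 1.076]
273 [1.059, 1.067, 1.073, 1.072]
274 [1.065, 1.065, 1.378, 1.344]
275 [1.427, 1.381, 1.379, 1.339]
276 [1.431, 1.374, 1.378, 1.339]
[271.27180821 231.48505226   1.12291866]
```

Call:
arm_command(commands=[{"tx":2,"ty":0.1,"tz":0.05,"turn":0,"fingers":1},{"tx":2.5,"ty":0,"tz":0,"turn":0,"fingers":1},{"tx":2,"ty":0,"tz":0,"turn":0,"fingers":1},{"tx":1,"ty":0,"tz":0,"turn":0,"fingers":1},{"tx":0.3,"ty":0,"tz":0,"turn":0,"fingers":1},{"tx":0,"ty":0,"tz":0,"turn":0,"fingers":1},{"tx":0,"ty":0,"tz":0,"turn":0,"fingers":1}])

```text
time: 8.2
tcp_pos: [0.5795, -0.0457, 0.1383]
orientation: [0.534, 0.464, 0.533, -0.463]
ft_force: [0.2, -0.3, -1.8]
gripper_width: 0.0153
```

```bash
python3 -c "
from h import *
p,d=snap('scene','s6')
plan([.578,-.045,.130],8.2)
cv2.imwrite('pics/s6c.png',cv2.resize(p[190:260,240:310],(600,600),interpolation=cv2.INTER_CUBIC)[:,:,::-1])"
```

```text
t 8.25 tcp [ 0.5795 -0.0458  0.1382] tilt [ 1.5e-03 -3.0e-04 -1.0e+00] shift cm [ 0.82 -0.14 -0.1 ] |mm| 8.4
jaw now 8.021715745250253 turn about x -0.00311164724984736 (x down: +turn lowers world yaw)
F [-0.09 -0.52 -1.17] w 0.014877752238147728 j [-0.14  0.26  1.36 -0.    1.52 -0.28]
```

View pics/s6c.png

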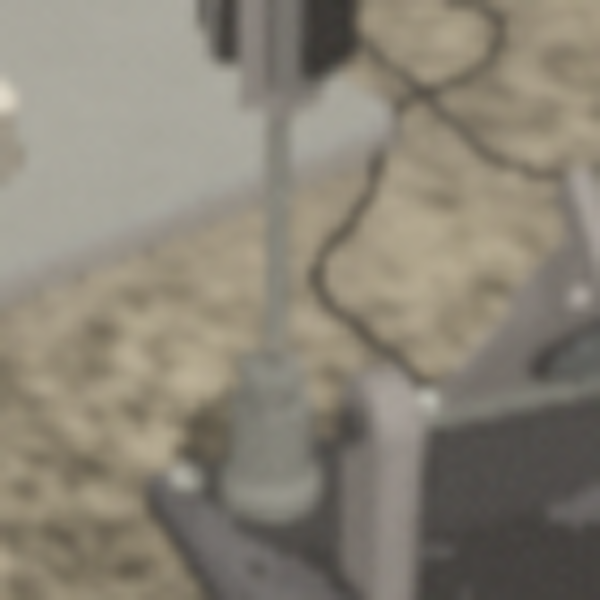

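The tip (crop 275,350) is just above the middle of the short cap (272,362). I'll press in small steps.

Call:
arm_command(commands=[{"tx":0.2,"ty":0,"tz":0,"turn":0,"fingers":1},{"tx":0.2,"ty":0,"tz":0,"turn":0,"fingers":1},{"tx":0.1,"ty":0,"tz":0,"turn":0,"fingers":1},{"tx":0.1,"ty":0,"tz":0,"turn":0,"fingers":1},{"tx":0,"ty":0,"tz":0,"turn":0,"fingers":1}])

```text
time: 8.88
tcp_pos: [0.5792, -0.0457, 0.1314]
orientation: [0.534, 0.464, 0.534, -0.464]
ft_force: [1.2, 0.6, 0.5]
gripper_width: 0.0156
```

Call:
arm_command(commands=[{"tx":0.1,"ty":0,"tz":0,"turn":0,"fingers":1},{"tx":0.1,"ty":0,"tz":0,"turn":0,"fingers":1},{"tx":0,"ty":0,"tz":0,"turn":0,"fingers":1}])

```text
time: 9.25
tcp_pos: [0.5792, -0.0457, 0.1294]
orientation: [0.534, 0.464, 0.534, -0.464]
ft_force: [0.3, 0.1, 1.5]
gripper_width: 0.0153
```

```bash
python3 -c "
from h import *
p,d=snap('scene','s7')
plan([.578,-.045,.130],8.2)
cv2.imwrite('pics/s7c.png',cv2.resize(p[190:260,240:310],(600,600),interpolation=cv2.INTER_CUBIC)[:,:,::-1])"
```

```text
t 9.3 tcp [ 0.5792 -0.0457  0.1294] tilt [ 3.e-04 -1.e-04 -1.e+00] shift cm [-0.06 -0.11 -0.09] |mm| 1.5
jaw now 8.019562807127059 turn about x -0.0031492231086889255 (x down: +turn lowers world yaw)
F [0.11 0.38 1.48] w 0.015287194355777276 j [-0.14  0.26  1.37 -0.    1.51 -0.28]
```

View pics/s7c.png

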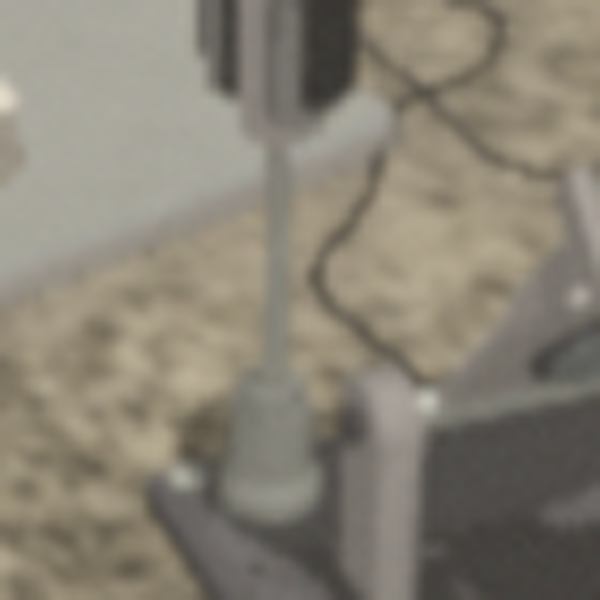

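The cap has sunk: its top has moved from crop row about 357 to about 380, and the force rose by about 2.8 N. I'll add a touch more, then lift clear.

Call:
arm_command(commands=[{"tx":0.1,"ty":0,"tz":0,"turn":0,"fingers":1},{"tx":0.05,"ty":0,"tz":0,"turn":0,"fingers":1},{"tx":0,"ty":0,"tz":0,"turn":0,"fingers":1},{"tx":0,"ty":0,"tz":0,"turn":0,"fingers":1},{"tx":0,"ty":0,"tz":0,"turn":0,"fingers":1}])

```text
time: 9.93
tcp_pos: [0.5793, -0.0458, 0.1287]
orientation: [0.534, 0.464, 0.533, -0.464]
ft_force: [-1.4, -0.7, 6.3]
gripper_width: 0.0151
```

Call:
arm_command(commands=[{"tx":-0.5,"ty":0,"tz":0,"turn":0,"fingers":1},{"tx":-1.5,"ty":0,"tz":0,"turn":0,"fingers":1},{"tx":-3,"ty":0,"tz":0,"turn":0,"fingers":1},{"tx":-2.5,"ty":0,"tz":0,"turn":0,"fingers":1},{"tx":0,"ty":0,"tz":0,"turn":0,"fingers":1},{"tx":0,"ty":0,"tz":0,"turn":0,"fingers":1}])

```text
time: 10.68
tcp_pos: [0.5786, -0.0456, 0.2015]
orientation: [0.533, 0.463, 0.534, -0.464]
ft_force: [0.9, 0.1, -1.3]
gripper_width: 0.0153
```

```bash
python3 -c "
from h import *
plan([.5425,-.1635,.200],8.2)"
```

```text
t 10.675 tcp [ 0.5786 -0.0456  0.2015] tilt [-1.9e-03  2.0e-04 -1.0e+00] shift cm [ 0.16 -5.22 11.17] |mm| 123.3
jaw now 8.019498646264365 turn about x -0.0031503429269936767 (x down: +turn lowers world yaw)
F [ 0.91  0.05 -1.28] w 0.015277839665502073 j [-0.14  0.22  1.28 -0.    1.65 -0.28]
```

It bottomed out at TCP z = 0.1287, which puts the tip 82 mm below the TCP as expected. Next is the tall foot.

Call:
arm_command(commands=[{"tx":0,"ty":-1,"tz":2,"turn":0,"fingers":1},{"tx":0,"ty":-1.5,"tz":3.2,"turn":0,"fingers":1},{"tx":0,"ty":-1.5,"tz":3.2,"turn":0,"fingers":1},{"tx":0,"ty":-1.2,"tz":2.7,"turn":0,"fingers":1},{"tx":0,"ty":0,"tz":0,"turn":0,"fingers":1},{"tx":1.8,"ty":0,"tz":0,"turn":0,"fingers":1},{"tx":1.5,"ty":0,"tz":0,"turn":0,"fingers":1},{"tx":0.4,"ty":0,"tz":0,"turn":0,"fingers":1},{"tx":0,"ty":0,"tz":0,"turn":0,"fingers":1},{"tx":0,"ty":0,"tz":0,"turn":0,"fingers":1}])

```text
time: 11.92
tcp_pos: [0.5434, -0.1628, 0.1664]
orientation: [0.534, 0.464, 0.533, -0.464]
ft_force: [-0.0, -0.1, -0.0]
gripper_width: 0.015
```

```bash
python3 -c "
from h import *
p,d=snap('scene','s8');snap('top','t8')
plan([.5425,-.1635,.159],8.2)
cv2.imwrite('pics/s8c.png',cv2.resize(p[170:240,290:360],(600,600),interpolation=cv2.INTER_CUBIC)[:,:,::-1])"
```

```text
t 12.025 tcp [ 0.5434 -0.1629  0.1665] tilt [ 1.2e-03 -5.0e-04 -1.0e+00] shift cm [ 0.75 -0.1   0.04] |mm| 7.5
jaw now 8.025477808798113 turn about x -0.0030459868542680457 (x down: +turn lowers world yaw)
F [-0.31 -0.64 -1.09] w 0.015217677002153226 j [-0.36  0.2   1.37 -0.    1.57 -0.5 ]
```

View pics/s8c.png

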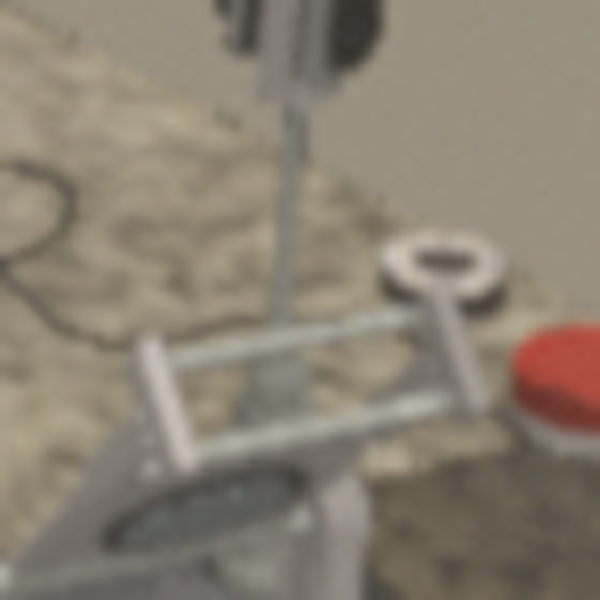

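View pics/t8.png

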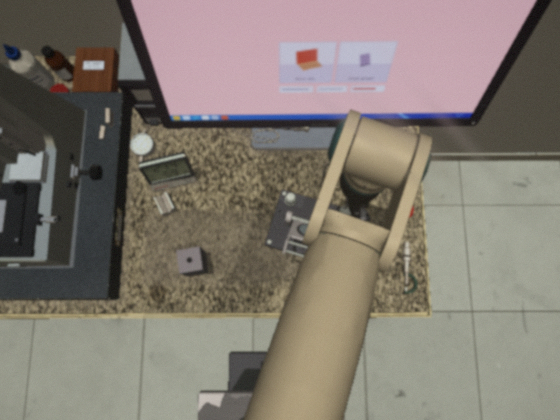

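The shaft points at the tall cap, which shows between the bars at crop (280,365). I'll press it.

Call:
arm_command(commands=[{"tx":0.3,"ty":-0.05,"tz":0,"turn":0,"fingers":1},{"tx":0.2,"ty":0,"tz":0,"turn":0,"fingers":1},{"tx":0.2,"ty":0,"tz":0,"turn":0,"fingers":1},{"tx":0.1,"ty":0,"tz":0,"turn":0,"fingers":1},{"tx":0.1,"ty":0,"tz":0,"turn":0,"fingers":1},{"tx":0,"ty":0,"tz":0,"turn":0,"fingers":1}])

```text
time: 12.78
tcp_pos: [0.5426, -0.163, 0.1569]
orientation: [0.534, 0.464, 0.534, -0.464]
ft_force: [-0.6, 0.1, 0.9]
gripper_width: 0.0153
```

Call:
arm_command(commands=[{"tx":0.1,"ty":0,"tz":0,"turn":0,"fingers":1},{"tx":0.1,"ty":0,"tz":0,"turn":0,"fingers":1},{"tx":0.1,"ty":0,"tz":0,"turn":0,"fingers":1},{"tx":0,"ty":0,"tz":0,"turn":0,"fingers":1},{"tx":0,"ty":0,"tz":0,"turn":0,"fingers":1}])

```text
time: 13.4
tcp_pos: [0.5427, -0.163, 0.154]
orientation: [0.534, 0.464, 0.534, -0.464]
ft_force: [-1.6, -0.6, 2.1]
gripper_width: 0.0152
```

Call:
arm_command(commands=[{"tx":0.1,"ty":0,"tz":0,"turn":0,"fingers":1},{"tx":0.05,"ty":0,"tz":0,"turn":0,"fingers":1},{"tx":0,"ty":0,"tz":0,"turn":0,"fingers":1},{"tx":0,"ty":0,"tz":0,"turn":0,"fingers":1}])

```text
time: 13.9
tcp_pos: [0.5428, -0.163, 0.1536]
orientation: [0.534, 0.464, 0.533, -0.464]
ft_force: [-2.6, 0.4, 8.3]
gripper_width: 0.0153
```

```bash
python3 -c "
from h import *
p,d=snap('scene','s9')
plan([.5425,-.1635,.159],8.2)
cv2.imwrite('pics/s9c.png',cv2.resize(p[170:240,290:360],(600,600),interpolation=cv2.INTER_CUBIC)[:,:,::-1])"
```

```text
t 13.95 tcp [ 0.5428 -0.1631  0.1536] tilt [ 1.3e-03 -7.0e-04 -1.0e+00] shift cm [-0.54 -0.04  0.04] |mm| 5.4
jaw now 8.019905933769696 turn about x -0.003143234419023422 (x down: +turn lowers world yaw)
F [-3.37  1.44  7.55] w 0.015171304193933692 j [-0.36  0.2   1.39 -0.    1.55 -0.5 ]
```

View pics/s9c.png

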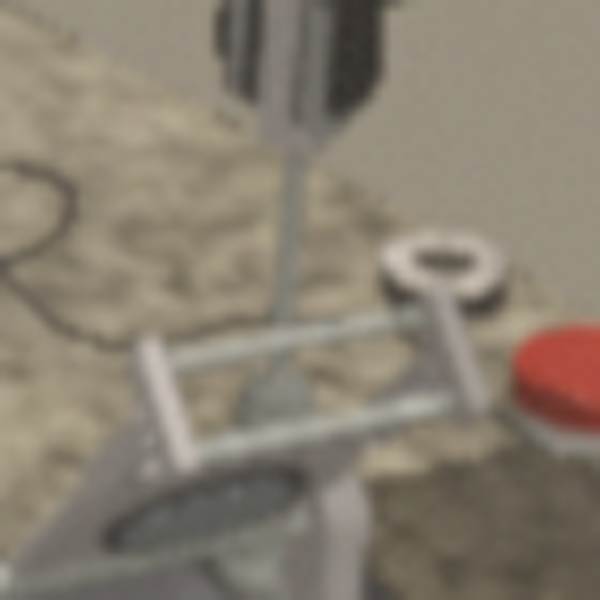

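The tall cap bottomed out at TCP z = 0.1536, with 8 N. I'll lift high enough to clear the flap.

Call:
arm_command(commands=[{"tx":-0.5,"ty":0,"tz":0,"turn":0,"fingers":1},{"tx":-1.5,"ty":0,"tz":0,"turn":0,"fingers":1},{"tx":-3,"ty":0,"tz":0,"turn":0,"fingers":1},{"tx":-3,"ty":0,"tz":0,"turn":0,"fingers":1},{"tx":-3,"ty":0,"tz":0,"turn":0,"fingers":1},{"tx":-2,"ty":0,"tz":0,"turn":0,"fingers":1},{"tx":0,"ty":0,"tz":0,"turn":0,"fingers":1},{"tx":0,"ty":0,"tz":0,"turn":0,"fingers":1}])

```text
time: 14.95
tcp_pos: [0.5424, -0.1628, 0.2812]
orientation: [0.533, 0.464, 0.534, -0.464]
ft_force: [0.2, -0.2, -1.6]
gripper_width: 0.0152
```

```bash
python3 -c "
from h import *
plan([.4405,-.067,.280],8.2)"
```

```text
t 14.95 tcp [ 0.5424 -0.1628  0.2812] tilt [-1.5e-03  5.0e-04 -1.0e+00] shift cm [  0.14  -8.75 -10.91] |mm| 139.9
jaw now 8.021785516432807 turn about x -0.0031104295129888992 (x down: +turn lowers world yaw)
F [ 0.23 -0.17 -1.56] w 0.015193425129395324 j [-0.36  0.17  1.18 -0.    1.8  -0.5 ]
```

Call:
arm_command(commands=[{"tx":0,"ty":-1.5,"tz":-1.9,"turn":0,"fingers":1},{"tx":0,"ty":-2.5,"tz":-3,"turn":0,"fingers":1},{"tx":0,"ty":-2.5,"tz":-3,"turn":0,"fingers":1},{"tx":0,"ty":-1.5,"tz":-2,"turn":0,"fingers":1},{"tx":0,"ty":-0.75,"tz":-1,"turn":0,"fingers":1},{"tx":0,"ty":0,"tz":0,"turn":0,"fingers":1},{"tx":0,"ty":0,"tz":0,"turn":0,"fingers":1}])

```text
time: 15.82
tcp_pos: [0.4411, -0.0677, 0.2819]
orientation: [0.534, 0.464, 0.534, -0.464]
ft_force: [1.1, -0.6, -1.5]
gripper_width: 0.0152
```

```bash
python3 -c "
from h import *
p,d=snap('scene','s10');q,_=snap('top','t10')
plan([.4405,-.067,.280],8.2)
s=manip.state()['tcp_pos'];print(proj('scene',s-[0,0,.082]),proj('scene',[.4405,-.067,.154]))
print([proj('scene',s-[0,0,z])[:2].round(1) for z in (.01,.03,.05,.08)])
cv2.imwrite('pics/s10c.png',cv2.resize(p[150:270,270:390],(600,600),interpolation=cv2.INTER_CUBIC)[:,:,::-1])"
```

```text
t 15.925 tcp [ 0.4411 -0.0677  0.2819] tilt [-8.e-04  0.e+00 -1.e+00] shift cm [ 0.19 -0.05 -0.08] |mm| 2.1
jaw now 7.986427215132303 turn about x -0.003727548288594784 (x down: +turn lowers world yaw)
F [ 0.29  0.82 -0.42] w 0.015126619165176125 j [-0.23 -0.18  1.52 -0.    1.8  -0.37]
[326.73891573 192.83385383   0.97153442] [325.08639655 213.73921641   0.99369985]
[array([329.4, 158.4]), array([328.7, 168.2]), array([327.9, 177.8]), array([326.8, 191.9])]
```

View pics/s10c.png

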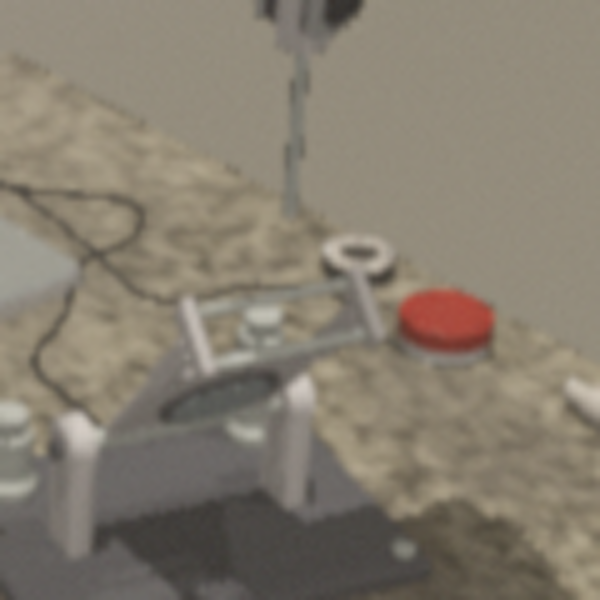

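View pics/t10.png

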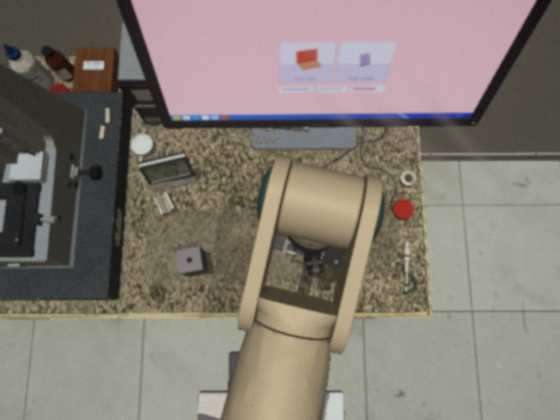

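```bash
cat >> h.py <<'E'
def shut(o,yaw,phi=.7):
    """o origin xy, yaw deg of x axis, phi lean to -x; returns function local->world and bar segments"""
    a=np.radians(yaw); X=np.array([np.cos(a),np.sin(a),0]);Y=np.array([-np.sin(a),np.cos(a),0]);Z=np.array([0,0,1.])
    H=np.array([o[0],o[1],.062]); fz=-np.sin(phi)*X+np.cos(phi)*Z; fx=np.cos(phi)*X+np.sin(phi)*Z
    return X,Y,[[H+.12*fz+s*.011*fx+t*.035*Y for t in(-1,1)] for s in(-1,1)]+[[H+.08*fz+t*.04*Y for t in(-1,1)],[H+t*.052*Y for t in(-1,1)]]
def overlay(img,n,lo,hi,sc,segs,pts=()):
    im=cv2.resize(img[lo[1]:hi[1],lo[0]:hi[0],::-1],None,fx=sc,fy=sc,interpolation=cv2.INTER_CUBIC)
    f=lambda P:tuple(int(round(t)) for t in (proj(n,P)[:2]-lo+.5)*sc-.5)
    for i,(p,q) in enumerate(segs): cv2.line(im,f(p),f(q),[(0,0,255),(0,255,0),(255,0,0),(255,0,255),(0,255,255)][i%5],1)
    for p in pts: cv2.circle(im,f(p),2,(255,255,0),-1)
    return im
E
python3 - <<'E'
from h import *
p=cv2.imread('pics/s10.png')[:,:,::-1];q=cv2.imread('pics/top0.png')[:,:,::-1]
X,Y,S=shut((.514,-.090),-17)
t=manip.state()['tcp_pos']
S=S+[[t-[0,0,.015],t-[0,0,.082]]]
cv2.imwrite('pics/v1.png',overlay(p,'scene',(290,180),(360,250),8.5,S))
cv2.imwrite('pics/v2.png',overlay(q,'top',(260,185),(350,270),7,S[:4]))
E
```

```text
(no output)
```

View pics/v1.png

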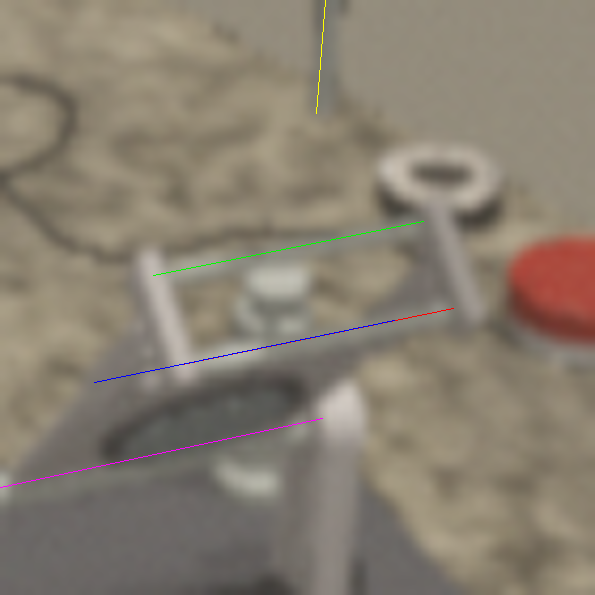

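View pics/v2.png

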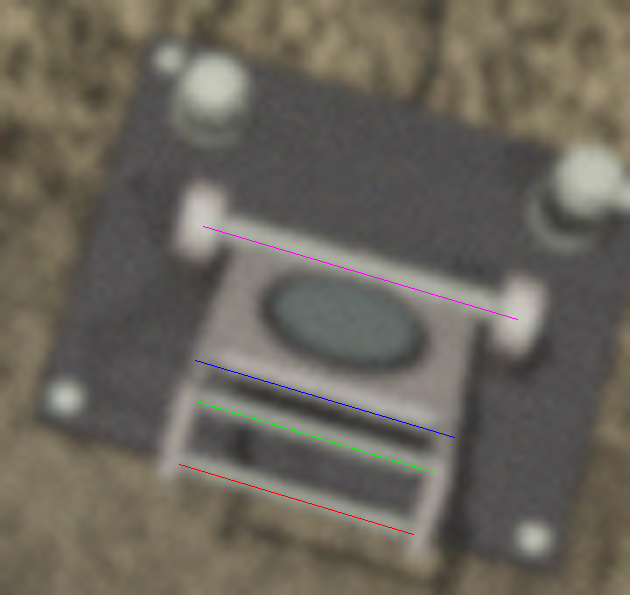

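Run:
```python
from h import *
def v2(x,y): return 260+(x+.5)/7-.5,185+(y+.5)/7-.5
A=[atz('top',*v2(*c),.1609) for c in((205,402),(435,466))];B=[atz('top',*v2(*c),.1467) for c in((188,459),(415,525))]
print(np.round(A+B,4)); m=(np.mean(A,0)+np.mean(B,0))/2; print(m, np.mean(A,0)-np.mean(B,0))
X,Y,S=shut((.514,-.09),-17); F=np.mean(S[:2],axis=(0,1)); print('model',F,'dX',(m-F)@X*1000,'dY',(m-F)@Y*1000)
# hinge: from post tops & bar of hinge in top image
q=cv2.imread('pics/top0.png');print(F)
t=manip.state()['tcp_pos'];print('tcp dX',(t-F)@X*1000,'dY',(t-F)@Y*1000)
```

```text
[[ 0.4582 -0.0389  0.1609]
 [ 0.4397 -0.104   0.1609]
 [ 0.4437 -0.0341  0.1467]
 [ 0.4245 -0.0992  0.1467]]
[ 0.44152304 -0.06905404  0.1538    ] [ 0.01483788 -0.00480063  0.0142    ]
model [ 0.44007179 -0.06739788  0.15378106] dX 1.872055879523746 dY -1.1594858539720103
[ 0.44007179 -0.06739788  0.15378106]
tcp dX 1.0582071102018904 dY 0.02527668987213595
```

Call:
arm_command(commands=[{"tx":1.5,"ty":0.03,"tz":0.01,"turn":0,"fingers":1},{"tx":1.5,"ty":0,"tz":0,"turn":0,"fingers":1},{"tx":0,"ty":0,"tz":0,"turn":0,"fingers":1},{"tx":0,"ty":0,"tz":0,"turn":0,"fingers":1}])

```text
time: 16.42
tcp_pos: [0.4411, -0.0673, 0.2524]
orientation: [0.534, 0.464, 0.534, -0.464]
ft_force: [-0.7, -0.4, -0.9]
gripper_width: 0.0154
```

Run:
```python
from h import *
p,d=snap('scene','s11');q,_=snap('top','t11')
t=manip.state()['tcp_pos'];print(t,manip.state()['ft_force'])
X,Y,S=shut((.514,-.090),-17)
S=S[:2]+[[t-[0,0,.015],t-[0,0,.082]]]
cv2.imwrite('pics/v3.png',overlay(p,'scene',(290,180),(360,250),8.5,S))
cv2.imwrite('pics/v4.png',overlay(q,'top',(280,225),(350,285),9,[]))
```

```text
[ 0.4412741  -0.06729571  0.25286105] [ 0.39756942 -0.85471865 -0.81796869]
```

View pics/v3.png

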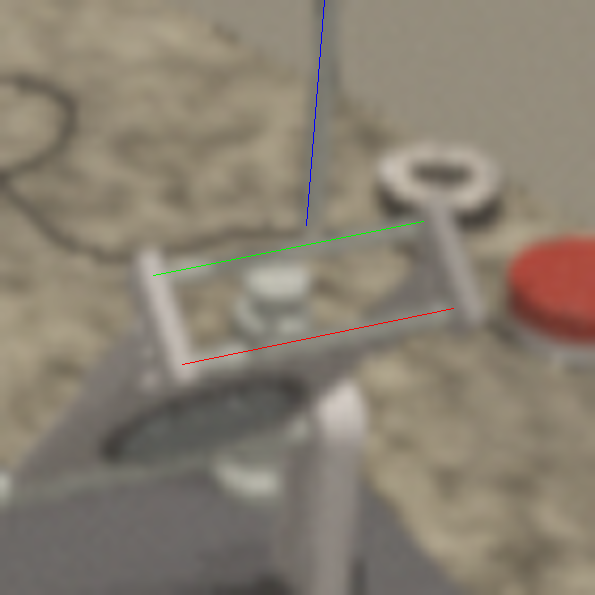

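View pics/v4.png

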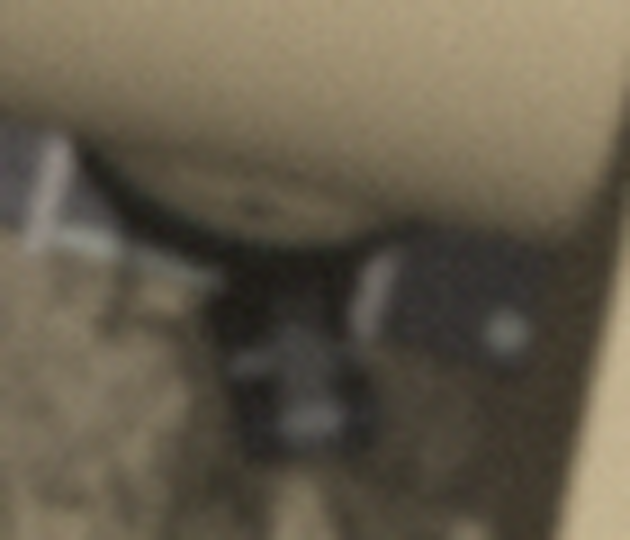

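In the scene view the fork and the shaft are both shifted about 1.2 px from the model, so the tip sits over the gap. I'll lower slowly and watch the force.

Call:
arm_command(commands=[{"tx":0.5,"ty":0,"tz":0,"turn":0,"fingers":1},{"tx":0.5,"ty":0,"tz":0,"turn":0,"fingers":1},{"tx":0.3,"ty":0,"tz":0,"turn":0,"fingers":1},{"tx":0,"ty":0,"tz":0,"turn":0,"fingers":1}])

```text
time: 17.02
tcp_pos: [0.4409, -0.0672, 0.2389]
orientation: [0.534, 0.464, 0.534, -0.464]
ft_force: [0.9, 0.4, -0.6]
gripper_width: 0.0153
```

Run:
```python
from h import *
p,d=snap('scene','s12')
t=manip.state()['tcp_pos'];print(t,manip.state()['ft_force'])
cv2.imwrite('pics/v5.png',overlay(p,'scene',(290,180),(360,250),8.5,[]))
```

```text
[ 0.4410186  -0.06725723  0.23920095] [-0.32057282  0.18441104 -1.15756584]
```

View pics/v5.png

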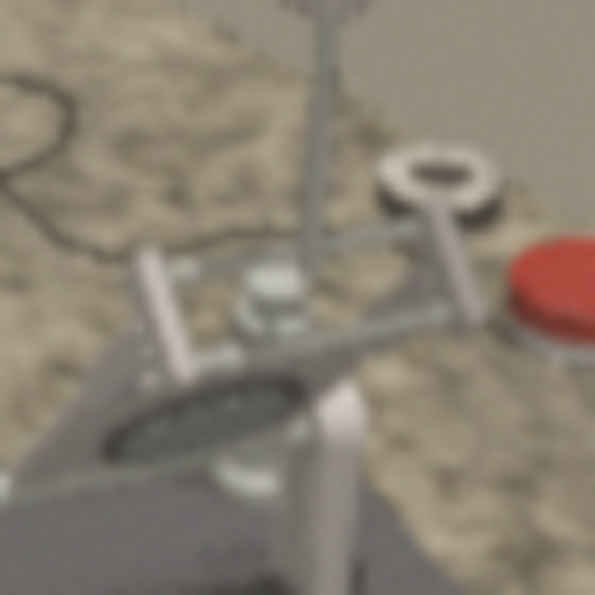

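The tip at (308,268) is in front of the far bar and above the near one, with no contact. I'll keep lowering.

Call:
arm_command(commands=[{"tx":0.4,"ty":0,"tz":0,"turn":0,"fingers":1},{"tx":0.4,"ty":0,"tz":0,"turn":0,"fingers":1},{"tx":0.4,"ty":0,"tz":0,"turn":0,"fingers":1},{"tx":0.4,"ty":0,"tz":0,"turn":0,"fingers":1},{"tx":0.4,"ty":0,"tz":0,"turn":0,"fingers":1},{"tx":0.4,"ty":0,"tz":0,"turn":0,"fingers":1},{"tx":0,"ty":0,"tz":0,"turn":0,"fingers":1}])

```text
time: 17.95
tcp_pos: [0.4409, -0.0672, 0.2149]
orientation: [0.534, 0.464, 0.534, -0.464]
ft_force: [0.5, 0.2, -1.2]
gripper_width: 0.0152
```

Run:
```python
from h import *
p,d=snap('scene','s13')
t=manip.state()['tcp_pos'];print(t,manip.state()['ft_force'])
cv2.imwrite('pics/v6.png',overlay(p,'scene',(290,180),(360,250),8.5,[]))
```

```text
[ 0.44102617 -0.0672605   0.21518997] [ 0.44419828 -0.49877487 -0.53492741]
```

View pics/v6.png

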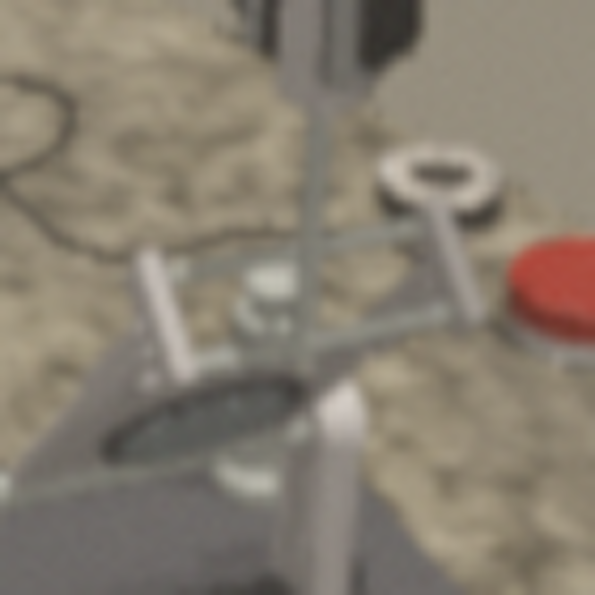

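Run:
```python
from h import *
p=cv2.imread('pics/s13.png')[:,:,::-1]; d=np.load('pics/s13.npy')
t=manip.state()['tcp_pos']
print('tip proj',proj('scene',t-[0,0,.082]))
X,Y,S=shut((.514,-.09),-17); print([proj('scene',(s[0]+s[1])/2) for s in S[:2]])
print('shaft at z .147',proj('scene',[t[0],t[1],.147]))
for v in range(204,232,1): print(v,d[v,319:333].round(3))
cv2.imwrite('pics/v7.png',overlay(p,'scene',(305,195),(345,235),15,[]))
```

```text
tip proj [324.28742428 222.65293669   1.00459251]
[array([327.12004818, 219.04829369,   0.99060723]), array([323.6472154 , 208.70538354,   0.99689421])]
shaft at z .147 [324.75439247 216.65914056   0.99769117]
204 [1.343 1.346 1.349 1.344 1.341 1.34  0.981 0.977 0.981 0.98  1.345 1.344
 1.345 1.341]
205 [1.341 1.343 1.343 1.338 1.338 1.337 0.983 0.979 0.978 1.34  1.337 1.343
 1.339 1.338]
206 [1.336 1.331 1.324 1.334 1.332 1.333 0.98  0.98  0.981 1.337 1.339 1.335
 1.332 1.338]
207 [1.322 1.324 1.321 1.327 1.322 1.324 0.986 0.983 0.982 1.324 1.324 0.999
 1.    1.003]
208 [1.331 1.327 1.323 1.323 1.326 1.324 0.984 0.982 0.984 0.998 0.999 0.996
 0.999 1.003]
209 [1.319 0.992 0.993 0.99  0.994 0.994 0.988 0.987 0.99  0.997 0.998 0.998
 1.001 1.002]
210 [0.99  0.993 0.993 0.986 0.994 0.992 0.987 0.988 0.984 1.315 1.315 1.32
 1.319 1.314]
211 [0.986 0.99  0.991 0.994 1.156 1.157 0.988 0.983 0.988 1.311 1.309 1.314
 1.31  1.305]
212 [1.154 1.154 1.15  1.152 1.156 1.158 0.987 0.986 0.987 1.309 1.305 1.304
 1.314 1.303]
213 [1.15  1.148 1.148 1.151 1.151 1.151 0.992 0.99  0.99  1.297 1.305 1
[... 952 characters left out ...]
47 1.046 1.047 1.054 1.055 1.059 1.058 1.06  1.063
 1.259 1.26 ]
225 [1.037 1.038 1.041 1.046 1.044 1.049 1.052 1.061 1.06  1.066 1.069 1.11
 1.114 1.254]
226 [1.041 1.041 1.041 1.045 1.05  1.053 1.054 1.07  1.073 1.08  1.108 1.107
 1.111 1.252]
227 [1.045 1.048 1.05  1.054 1.058 1.061 1.061 1.079 1.08  1.104 1.104 1.108
 1.108 1.245]
228 [1.055 1.054 1.06  1.064 1.065 1.067 1.086 1.088 1.105 1.107 1.108 1.107
 1.108 1.11 ]
229 [1.063 1.069 1.07  1.069 1.092 1.094 1.094 1.109 1.103 1.106 1.103 1.107
 1.107 1.108]
230 [1.073 1.073 1.079 1.095 1.092 1.104 1.111 1.112 1.109 1.106 1.107 1.107
 1.106 1.107]
231 [1.098 1.098 1.101 1.105 1.107 1.114 1.112 1.109 1.11  1.108 1.105 1.109
 1.102 1.106]
```

View pics/v7.png

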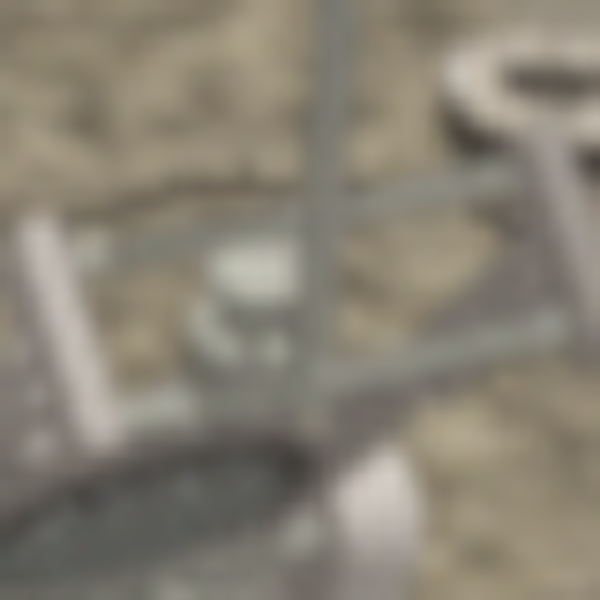

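Depth confirms it: the shaft (0.996 m) is behind the near bar (0.986 m) and in front of the far one (0.994–0.998 m), and the tip shows below the bars. I'll start the swing along the shutter's +x, rising as I go.

Call:
arm_command(commands=[{"tx":-0.05,"ty":0.18,"tz":0.085,"turn":0,"fingers":1},{"tx":-0.13,"ty":0.36,"tz":0.17,"turn":0,"fingers":1},{"tx":-0.13,"ty":0.36,"tz":0.17,"turn":0,"fingers":1},{"tx":-0.13,"ty":0.36,"tz":0.17,"turn":0,"fingers":1},{"tx":-0.13,"ty":0.36,"tz":0.17,"turn":0,"fingers":1},{"tx":-0.13,"ty":0.36,"tz":0.17,"turn":0,"fingers":1},{"tx":-0.13,"ty":0.36,"tz":0.17,"turn":0,"fingers":1},{"tx":-0.1,"ty":0.18,"tz":0.085,"turn":0,"fingers":1},{"tx":0,"ty":0,"tz":0,"turn":0,"fingers":1}])

```text
time: 19.12
tcp_pos: [0.4678, -0.0756, 0.2245]
orientation: [0.534, 0.464, 0.534, -0.464]
ft_force: [-0.4, 0.4, -1.1]
gripper_width: 0.0157
```

```bash
cat >> h.py <<'E'
def look(tag,o=(.514,-.090)):
    p,d=snap('scene',tag)
    s=manip.state();t=s['tcp_pos']; X,Y,S=shut(o,-17)
    r=t-np.array([*o,0]); print(s['time'],'tcp',t.round(4),'Xrel mm',r@X*1000,'Yrel',r@Y*1000,'tip z',t[2]-.0817,'F',s['ft_force'].round(1))
    x=r@X
    from scipy.optimize import brentq
    try: phi=brentq(lambda f:-.12*np.sin(f)+.011*np.cos(f)-.0055-x,-.5,.8); print('pred phi',phi)
    except Exception: phi=.7
    S=shut(o,-17,phi)[2]+[[t-[0,0,.015],t-[0,0,.082]]]
    im=overlay(p,'scene',(270,165),(350,245),7,S); im2=overlay(p,'scene',(270,165),(350,245),7,[])
    cv2.imwrite(f'pics/{tag}v.png',cv2.resize(np.hstack([im2,im]),(800,400)))
E
python3 -c "
from h import *
look('s14')"
```

```text
19.175 tcp [ 0.4677 -0.0756  0.2245] Xrel mm -48.52135587405963 Yrel 0.27457259766552244 tip z 0.1428041277312748 F [-0.4  0.6 -1.4]
pred phi 0.4564809853912862
```

View pics/s14v.png

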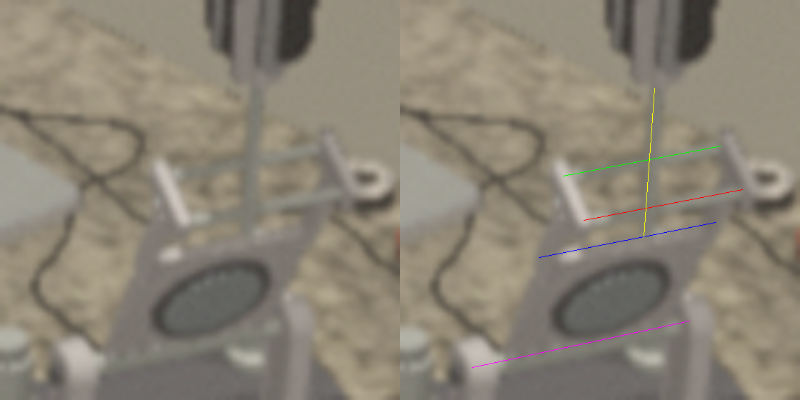

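The flap is swinging, with the shaft between the bars at (252,190). Its pose matches the model. Continuing.

Call:
arm_command(commands=[{"tx":-0.1,"ty":0.18,"tz":0.085,"turn":0,"fingers":1},{"tx":-0.13,"ty":0.36,"tz":0.17,"turn":0,"fingers":1},{"tx":-0.13,"ty":0.36,"tz":0.17,"turn":0,"fingers":1},{"tx":-0.13,"ty":0.36,"tz":0.17,"turn":0,"fingers":1},{"tx":-0.13,"ty":0.36,"tz":0.17,"turn":0,"fingers":1},{"tx":-0.13,"ty":0.36,"tz":0.17,"turn":0,"fingers":1},{"tx":-0.13,"ty":0.36,"tz":0.17,"turn":0,"fingers":1},{"tx":-0.13,"ty":0.27,"tz":0.13,"turn":0,"fingers":1},{"tx":-0.1,"ty":0.18,"tz":0.085,"turn":0,"fingers":1},{"tx":0,"ty":0,"tz":0,"turn":0,"fingers":1}])

```text
time: 20.42
tcp_pos: [0.4973, -0.0847, 0.2358]
orientation: [0.534, 0.464, 0.534, -0.464]
ft_force: [-0.0, 0.1, -1.4]
gripper_width: 0.0152
```

```bash
python3 -c "
from h import *
look('s15')"
```

```text
20.475 tcp [ 0.4972 -0.0847  0.2358] Xrel mm -17.616473365408595 Yrel 0.11692148845154929 tip z 0.1540500160572878 F [-0.   1.1 -1.1]
pred phi 0.19213045380163887
```

View pics/s15v.png

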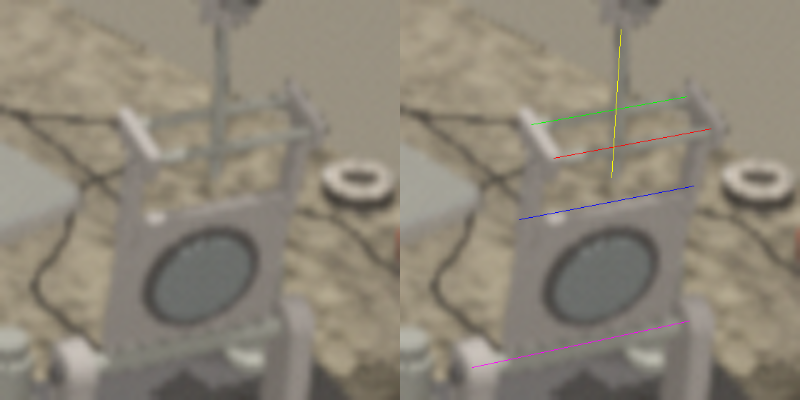

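Call:
arm_command(commands=[{"tx":-0.05,"ty":0.18,"tz":0.085,"turn":0,"fingers":1},{"tx":-0.05,"ty":0.18,"tz":0.085,"turn":0,"fingers":1},{"tx":-0.05,"ty":0.18,"tz":0.085,"turn":0,"fingers":1},{"tx":-0.05,"ty":0.18,"tz":0.085,"turn":0,"fingers":1},{"tx":-0.05,"ty":0.18,"tz":0.085,"turn":0,"fingers":1},{"tx":-0.05,"ty":0.18,"tz":0.085,"turn":0,"fingers":1},{"tx":0,"ty":0.18,"tz":0.085,"turn":0,"fingers":1},{"tx":0,"ty":0.18,"tz":0.085,"turn":0,"fingers":1},{"tx":0,"ty":0.18,"tz":0.085,"turn":0,"fingers":1},{"tx":0,"ty":0,"tz":0,"turn":0,"fingers":1}])

```text
time: 21.72
tcp_pos: [0.5144, -0.0901, 0.2387]
orientation: [0.534, 0.464, 0.534, -0.464]
ft_force: [0.5, -0.1, -1.7]
gripper_width: 0.0152
```

```bash
python3 -c "
from h import *
look('s16');snap('top','t16')"
```

```text
21.775 tcp [ 0.5143 -0.09    0.2386] Xrel mm 0.28655670653176 Yrel 0.036766034546854086 tip z 0.15694797562156343 F [-0.4  0.4 -1.3]
pred phi 0.04337275032680398
```

View pics/s16v.png

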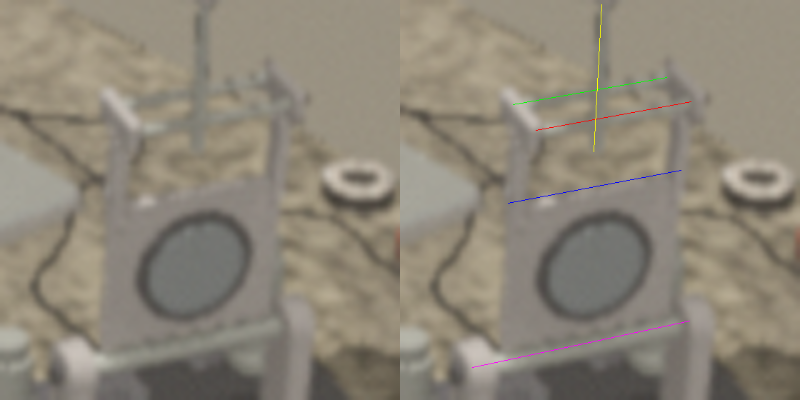

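View pics/t16.png

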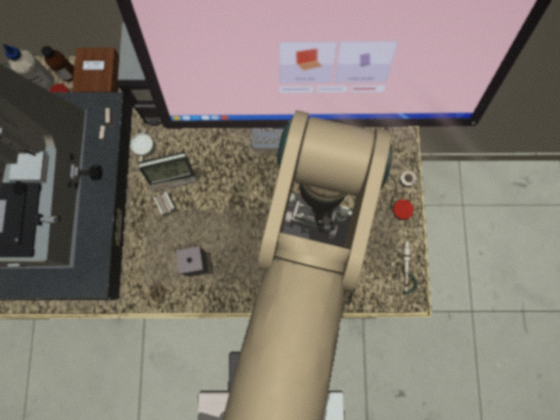

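To measure the lean directly, I'll fit a plane to the flap's depth pixels and check the method against the earlier poses.

```bash
cat >> h.py <<'E'
def lean(tag,poly,yaw=-17):
    d=np.load(f'pics/{tag}.npy'); m=np.zeros(d.shape,np.uint8)
    pg=np.array([(270+x/5,165+y/5) for x,y in poly]); cv2.fillPoly(m,[np.int32(np.round(pg))],1)
    v,u=np.nonzero(m&(d>0)); c=manip.camera_params('scene'); f=210/np.tan(np.radians(c['vertical_fov'])/2);T=np.array(c['T'])
    D=d[v,u]; P=np.stack([(u-c['cx'])/f*D,(v-c['cy'])/f*D,D],1)@T[:3,:3].T+T[:3,3]
    # robust: fit inverse depth plane  1/D = a u + b v + c
    A=np.stack([u-310,v-215,np.ones(len(u))],1).astype(float); y=1/D; k=np.ones(len(u),bool)
    for _ in range(5):
        w=np.linalg.lstsq(A[k],y[k],rcond=None)[0]; r=y-A@w; k=abs(r)<3*1.4826*np.median(abs(r[k]))
    # plane normal in camera: n.P=1, n=(a f, b f, c')
    n=np.array([w[0]*f,w[1]*f,w[2]-w[0]*310-w[1]*215+w[0]*c['cx']+w[1]*c['cy']]); n=T[:3,:3]@n; n/=np.linalg.norm(n)
    a=np.radians(yaw);X=np.array([np.cos(a),np.sin(a),0]); n*=np.sign(n@X)
    Q=P[k].mean(0); cov=np.linalg.inv(A[k].T@A[k])*np.var(r[k])
    print(tag,k.sum(),'of',len(u),'n',n.round(3),'yaw',np.degrees(np.arctan2(n[1],n[0])).round(2),'phi',np.arctan2(n[2],n@X).round(4),'sd~',(np.sqrt(cov[1,1])*f/np.linalg.norm([w[0]*f,w[1]*f,w[2]])).round(4),'mean pt X',((Q-[.514,-.09,0])@X*1000).round(1),'z',Q[2].round(4))
E
python3 - <<'E'
from h import *
lean('s14',[(155,250),(285,232),(275,320),(120,350)])
lean('s15',[(135,222),(283,200),(272,312),(112,343)])
lean('s16',[(115,208),(265,185),(265,310),(108,340)])
E
```

```text
s14 559 of 565 n [ 0.868 -0.274  0.413] yaw -17.49 phi 0.4262 sd~ 0.0082 mean pt X -27.5 z 0.1048
s15 758 of 761 n [ 0.94  -0.294  0.173] yaw -17.37 phi 0.174 sd~ 0.0055 mean pt X -14.8 z 0.1069
s16 827 of 827 n [ 0.954 -0.296  0.035] yaw -17.26 phi 0.0353 sd~ 0.005 mean pt X -7.8 z 0.1069
```

Call:
arm_command(commands=[{"tx":0,"ty":0.09,"tz":0.042,"turn":0,"fingers":1},{"tx":0,"ty":0.09,"tz":0.042,"turn":0,"fingers":1},{"tx":0,"ty":0.09,"tz":0.042,"turn":0,"fingers":1},{"tx":0,"ty":0.05,"tz":0.02,"turn":0,"fingers":1},{"tx":0,"ty":0,"tz":0,"turn":0,"fingers":1},{"tx":0,"ty":0,"tz":0,"turn":0,"fingers":1},{"tx":0,"ty":0,"tz":0,"turn":0,"fingers":1}])

```text
time: 22.7
tcp_pos: [0.5176, -0.091, 0.2387]
orientation: [0.534, 0.464, 0.534, -0.464]
ft_force: [-0.2, -0.5, -1.0]
gripper_width: 0.0152
```

Run:
```python
from h import *
for i in range(6):
    look(f's17_{i}'); lean(f's17_{i}',[(113,205),(265,182),(265,310),(108,340)])
D=np.median([np.load(f'pics/s17_{i}.npy') for i in range(6)],axis=0);np.save('pics/s17m.npy',D); lean('s17m',[(113,205),(265,182),(265,310),(108,340)])
```

```text
22.75 tcp [ 0.5176 -0.091   0.2387] Xrel mm 3.7626501370573817 Yrel 0.07519666767952253 tip z 0.1570194235245493 F [-0.9 -0.8 -0.9]
pred phi 0.014468825453903707
s17_0 858 of 858 n [ 0.955 -0.297  0.008] yaw -17.26 phi 0.0079 sd~ 0.0047 mean pt X -6.4 z 0.1072
22.8 tcp [ 0.5176 -0.0911  0.2387] Xrel mm 3.775532853476439 Yrel 0.0513298039346588 tip z 0.1570087592723244 F [ 0.3 -0.3 -0.7]
pred phi 0.014361600025436913
s17_1 858 of 858 n [ 0.954 -0.298  0.013] yaw -17.35 phi 0.013 sd~ 0.0046 mean pt X -6.4 z 0.1071
22.85 tcp [ 0.5176 -0.091   0.2387] Xrel mm 3.76384558788488 Yrel 0.06152652883814525 tip z 0.15702693044276728 F [ 0.4 -0.4 -0.9]
pred phi 0.014458875514610732
s17_2 860 of 861 n [ 0.955 -0.296  0.005] yaw -17.22 phi 0.005 sd~ 0.0048 mean pt X -6.5 z 0.1072
22.9 tcp [ 0.5176 -0.091   0.2387] Xrel mm 3.779439170022658 Yrel 0.0831590021858102 tip z 0.15700218327421153 F [-0.4  0.5 -1.2]
pred phi 0.014329086795277153
s17_3 858 of 858 n [ 0.955 -0.296  0.01 ] yaw -17.2 phi 0.0097 sd~ 0.0047 mean pt X -6.4 z 0.1071
22.95 tcp [ 0.5176 -0.0911  0.2387] Xrel mm 3.760658087388953 Yrel 0.04582742604355581 tip z 0.1569909204727538 F [-0.5 -0.2 -0.7]
pred phi 0.014485405603035864
s17_4 859 of 859 n [ 0.955 -0.296  0.009] yaw -17.25 phi 0.0095 sd~ 0.0047 mean pt X -6.4 z 0.1072
23.0 tcp [ 0.5176 -0.091   0.2387] Xrel mm 3.763591749355451 Yrel 0.07088107044049105 tip z 0.15700309561973158 F [-0.1  0.2 -0.8]
pred phi 0.014460988256233393
s17_5 858 of 858 n [ 0.955 -0.295  0.014] yaw -17.15 phi 0.0141 sd~ 0.0047 mean pt X -6.5 z 0.1072
s17m 861 of 861 n [ 0.955 -0.296  0.01 ] yaw -17.23 phi 0.0101 sd~ 0.0038 mean pt X -6.4 z 0.1072
```

View pics/s17_5v.png

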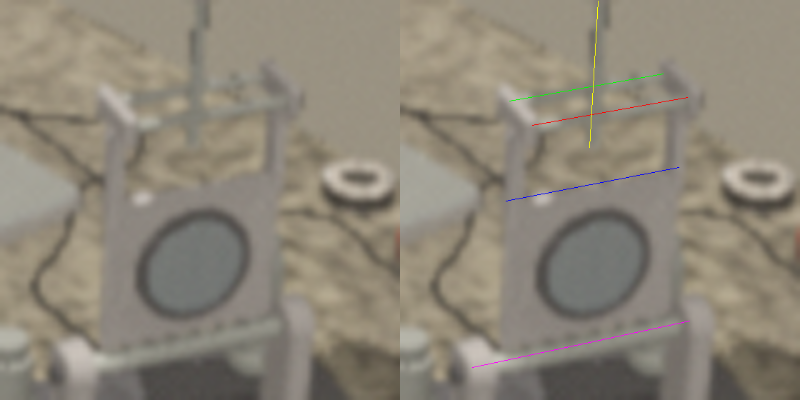

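The plane fit gives a lean of 0.010 rad and the kinematics give 0.014 rad. That is upright to within about 1°, steady over several frames, and still resting against the shaft. A further nudge risks tipping the flap onto the other bar, so I'm handing in here.

Run:
```python
from h import *
a=cv2.imread('pics/scene0.png').astype(int); p,d=snap('scene','s18'); b=p[:,:,::-1].astype(int)
print('tin/ring diff',abs(a-b)[195:225,333:375].mean(),'vblock diff',abs(a-b)[285:315,135:172].mean())
lean('s18',[(113,205),(265,182),(265,310),(108,340)])
s=manip.state();print(s['time'],s['gripper_width'],s['tcp_pos'])
print(manip.finish_job())
```

```text
tin/ring diff 12.625661375661375 vblock diff 10.762162162162163
s18 858 of 858 n [ 0.955 -0.296  0.01 ] yaw -17.23 phi 0.01 sd~ 0.0045 mean pt X -6.5 z 0.1073
23.05 0.015399831061379899 [ 0.51763358 -0.09103595  0.23869568]
the job is handed in; nothing more can be done
None
```

Run:
```python
import cv2,numpy as np
a=cv2.imread('pics/scene0.png');b=cv2.imread('pics/s18.png')
f=lambda i:np.hstack([cv2.resize(i[190:230,325:380],(400,290)),cv2.resize(i[280:320,125:180],(400,290))])
cv2.imwrite('pics/cmp.png',np.vstack([f(a),f(b)]))
```

```text
(no output)
```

View pics/cmp.png

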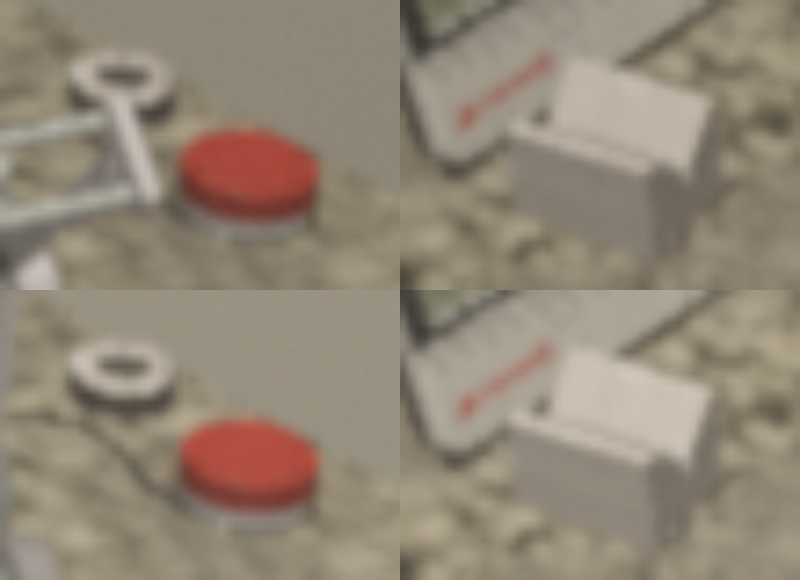

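I took the stylus by its handle and pressed the short foot, then the tall one. I then lowered it between the fork bars and swung the flap up to upright. The job was handed in at 23 s with the stylus still gripped and the flap held between the bars.

- **Feet:** both went fully down. The tip's stop heights match the 5 mm travel, with about 6 N on the short foot and 8 N on the tall one.
- **Fork:** before the swing, depth readings showed the shaft between the two bars with the tip below them.
- **Flap angle:** it ended about 0.01 rad short of exactly upright. The plane fit gave 0.010 rad and the arm's own position gave 0.014 rad. It stayed steady over seven frames, about 0.3 s, resting lightly on the shaft. I left it there because going further could have tipped it onto the other bar.
- **Bystanders:** the before and after pictures show the tin, ring gauge and V block in the same places. My pixel-difference check gave a mean of 11–13 grey levels there. Side by side, that looks like lighting, plus the flap no longer in front of the ring.
- **Disagreement:** the scene camera read points about 3 mm off the arm's position, so I judged the tip and fork relative to each other.

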